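# Check-weigh a buffer bottle from the tilt-out bins

## Task

Tilt out the clear-covered bin that holds the red-capped buffer bottle, take that bottle out and set it down upright near the middle of the balance pan (lower it on, do not drop it), and let go. Then push the bin fully shut, with the other bottles left standing in their bins, and last press the balance's green button fully down to record the weight. Leave the other things on the bench where they are.

Things in the scene. Friction and masses are not known exactly. Their poses are not given: they have to be found in the camera images.
- cabinet: fixed unit with two translucent blue tilt-out bins side by side: grey base 46 mm high, clear acrylic sides, back and roof (underside 170 mm up, edge flush with the front, covers the bottles of a shut bin). 345 mm wide (y), 175 mm high. Origin on the table below the middle of its open front; front looks to its -x, depth from x = 0 to 100 mm, y to the left bin, z up.
- bin_left_pivot (a point): middle of the left bin's pivot axis, which runs along the unit's y: the bin's front bottom edge, at x = 0, y = 84.5, z = 50 mm of the unit. Each bin is 162 mm wide, 46 deep, walls and floor 4 mm, front wall 62 mm high, others 45.
- bin_right_pivot (a point): the same for the right bin (y = -84.5 mm). Each bin holds two bottles, about 34 mm left and right of its middle, caps above the front wall. When a bin is tipped out its bottles lean with it on its front wall, within about 0.15 rad of the bin's angle.
- bin_left (a joint): angle of the left (+y of the unit) tilt-out bin: 0 shut (upright), grows as the top tips out toward the unit's front (its -x side), stop at 0.75 rad. The pivot is stiff: the bin stays where it is left; about 5 N at the tab moves it.
- bin_right (a joint): angle of the right (-y of the unit) tilt-out bin: 0 shut (upright), grows as the top tips out toward the unit's front (its -x side), stop at 0.75 rad. The pivot is stiff: the bin stays where it is left; about 5 N at the tab moves it.
- bin_left_tab (a point): grip point on the left bin's white pull tab: a bar 28 mm wide (y), 12 thick, about 40 long, from the top of the bin's front, rising toward the robot at 34 degrees from level when shut. It turns with the bin: shut, it lies 32 mm in front of (-x) and 75 mm above the pivot. Over 25 mm free on both sides.
- bin_right_tab (a point): grip point on the right bin's white pull tab: a bar 28 mm wide (y), 12 thick, about 40 long, from the top of the bin's front, rising toward the robot at 34 degrees from level when shut. It turns with the bin: shut, it lies 32 mm in front of (-x) and 75 mm above the pivot. Over 25 mm free on both sides.
- red_bottle: THE BOTTLE TO WEIGH: loose small straight-sided bottle standing in one of the bins, off-white with red cap and a red band: 30 mm diameter body, red screw cap 31 mm diameter from 68 to 90 mm up, 90 mm tall overall, about 90 g. Origin at the centre of its underside, z up through the cap.
- yellow_bottle: loose small straight-sided bottle standing in one of the bins, off-white with yellow cap and a yellow band: 30 mm diameter body, yellow screw cap 31 mm diameter from 68 to 90 mm up, 90 mm tall overall, about 90 g. Origin at the centre of its underside, z up through the cap. Not to be taken.
- blue_bottle: loose small straight-sided bottle standing in one of the bins, off-white with blue cap and a blue band: 30 mm diameter body, blue screw cap 31 mm diameter from 68 to 90 mm up, 90 mm tall overall, about 90 g. Origin at the centre of its underside, z up through the cap. Not to be taken.
- white_bottle: loose small straight-sided bottle standing in one of the bins, off-white with white cap and a white band: 30 mm diameter body, white screw cap 31 mm diameter from 68 to 90 mm up, 90 mm tall overall, about 90 g. Origin at the centre of its underside, z up through the cap. Not to be taken.
- balance: laboratory balance, fixed, white: 270 mm deep (x) by 190 mm wide, housing top 50 mm above the table, round steel pan at its +x end, display and green button at its -x end. Origin on the table; housing from x = -125 to 145 mm.
- pan (a point): centre of the top face of the balance's round steel pan: 124 mm diameter, top 70 mm above the table, at x = +50 mm, y = 0 of the balance.
- record_button (a joint): travel of the balance's green push button, m: 0 up, grows when pressed, 0.006 fully down; sprung, 5 N to push fully down.
- record_button_top (a point): centre of the top of the green button, 26 mm diameter, at x = -80 mm, y = -55 mm of the balance; presses straight down.
- beaker: loose clear plastic beaker, bystander, 72 mm diameter, 90 mm tall, origin at the centre of its underside.
- wash_bottle: loose white wash bottle with bent spout, bystander, 74 mm diameter, 190 mm tall, origin at the centre of its underside.
- marker: loose blue marker pen lying flat, bystander, 14 mm thick, about 120 mm long along its x, origin under its middle.
- petri_dish: loose clear dish, bystander, 80 mm diameter, 18 mm tall, origin at the centre of its underside.

How it is judged:
By the outcome, as a careful person would: the job done as asked, in the order asked, and still so for the second after the job is handed in, with the robot touching nothing.
It also fails if it takes over 70 s, if anything falls off the work surface, if the arm or the gripper's body presses on something with over 40 N, if the wrist force passes 120 N, or if a joint passes its speed limit or range.

## Robot

A 6-joint arm with a two-finger parallel gripper is mounted at the origin on the work surface. World frame = base frame: x ahead of the robot, y to its left, z up, the work surface at z = 0. Lengths are in m, angles in rad, forces in N, time in s.
With the tool pointing down it reaches from about 0.275 to 0.85 m from the base axis. Payload 5.2 kg.
Tool frame: the origin (TCP) lies at the very end of the fingers, on their centre line; the grasp point (between the pads) lies 19 mm behind it; z points along the fingers, y is the line along which they close (so a half turn about z gives the same grasp; the last joint's range is limited). The gripper opens to 85 mm and grips with 20 to 120 N. Pads are 22 mm wide; open, the fingers measure 114 mm over their backs; the gripper's body (76 mm by 85 mm) begins 54 mm behind the grasp point. The pads swing forward as they close: fully open they stand 13 mm farther back than shut.
Start: joints at [-1.527, 0.259, 1.535, -0, 1.348, -0.203], TCP at [0.134, -0.533, 0.195] pointing down, gripper open.
Joint ranges: [-3.14, 3.14], [-0.91, 2.08], [0.19, 2.58], [-1.22, 4.36], [0.22, 2.71], [-3.12, 3.12]. Speed limits (rad/s): [2.57, 2.57, 3.14, 3.14, 3.14, 3.14].

## Interface

Orientations are given as a 3x3 rotation matrix whose columns are the frame's x, y, z axes.
In Python, from plant import arm, cams, job, finder gives the robot as it stands.
- The arm moves only by the tool apply_moves, never from a script. Its argument "deltas" is a list of rows, each an object with "fingers": the closure, from 0 (fully open) to 1 (shut); "delta_pos": the shift along the tool's x, y, z in mm, a list of three; "spin": the turn about the tool's z in rad. In form: [{"fingers": fingers, "delta_pos": [dx, dy, dz], "spin": spin}, ...]. A call has 1 to 20 rows; each row shifts and turns the commanded pose from where the row before left it, along the tool's axes as they then stand; what a row does not reach is not made up. A row lasts 1/12 s, in which the tool goes at most 41.7 mm and 7.16 degrees, less where a joint would pass 70% of its speed; a pose out of reach is approached as far as the arm can. A call is refused whole if a number of a shift passes 41.7 or a number of a turn 0.125, either way. A call with a gripper value outside its range is refused whole. The fingers move at their own pace and stop on an object; "force" is the grip in N (left out, the last holds). Time passes only in rows, so rows that do not move let the fingers close. It gives the time, the measured TCP pose, the force, the opening and the grip force at its end, in the units of the state.
- arm.get_obs(): the state, without advancing time (a new reading comes with each control period).
- cams.capture(name): name is "side" or "top"; returns a dict with "img" (400x640x3 uint8, blue, green, red), "fov_y" (degrees; the focal length in pixels is half the picture's height over the tangent of half this angle, whatever the lens; pixels are square), "cx", "cy" (the principal point, pixels), "R" (3x3) and "t" (3): a world point X has camera coordinates R X + t. Camera axes: x right, y down, z forward; pixel columns grow to the right and rows downward; lengths in m; the calibration is good to about 2 mm. A picture is of the moment at which its call begins. There is no depth.
- job.sign_off(): hands the job in; it is judged then, once.
Trained networks look in the newest picture that a camera, given by its name, has taken for a name from the list of things; names that differ only in an ending like _2 or _b are one class to them, and where a whole thing is asked for, a point or a joint stands for the part that bears it (a point fixed in the world has none). Each returns a list of dicts, best first, with "conf" (0 to 1); they miss things now and then, are a little off and sometimes report something else, mostly with a low value. They report only what shows in the picture. A call takes as long as a camera call.
- finder.spot_in(target, camera): "bbox" ([centre column, centre row, width, height] in pixels, round what is visible of it).
- finder.masks_of(target, camera): "mask" (400x640 bool, what is visible of it) and "bbox" ([centre column, centre row, width, height] in pixels, round what is visible of it).
The state is a dict: "clock": time; "joint_pos": joint angles; "joint_vel": joint speeds; "joint_torque": joint torques, N m; "position": TCP position; "ee_rot": TCP orientation; "wrist_force": force on the tool from outside, world axes, zero at the start; "wrist_torque": the same for the moment, N m; "opening": finger opening in m; "grip_force": force on a finger pad.
Only numpy, scipy, OpenCV 4.12 (cv2) and the standard library are available. Lean on these libraries where they do the work, as an engineer would, in place of code of your own. Each camera call takes 0.05 s, during which the arm holds its last target. There are 200 camera calls.

## Working session

There is one attempt and no reset: what is moved stays moved. The work goes in short steps, Python scripts to look and compute and a tool call to move; the robot and the scene stay as the last step left them, time stands still between calls to the robot, and variables do not carry over. Pictures are saved under pics/ and viewed, at most 10 in all, crops included, and the job is handed in when it is done.

Besides the shell and the picture viewer there is one more tool, called after "Request:" as name(argument=value, ...), one argument or row to a line, values as JSON. apply_moves: Moves the arm, as the interface text tells. Its arguments: {"type":"object","properties":{"deltas":{"type":"array"},"force":{"type":"number"}},"required":["deltas"]}

```bash
mkdir -p pics; ls; python3 - <<'E'
from plant import arm,cams,job,finder
import cv2
o=arm.get_obs();print(o['clock'],o['position'],o['ee_rot'],o['opening'])
for n in('side','top'):
    c=cams.capture(n);cv2.imwrite(f'pics/{n}0.png',c['img']);print(n,c['fov_y'],c['cx'],c['cy'],c['R'],c['t'])
    for t in('cabinet','red_bottle','balance','pan','record_button_top','bin_left_tab','bin_right_tab','bin_left','yellow_bottle','blue_bottle','white_bottle'):
        print(t,[(round(r['conf'],2),[round(float(x),1) for x in r['bbox']]) for r in finder.spot_in(t,n)[:3]])
E
```

```text
pics
0.0 [ 0.13435455 -0.53273121  0.19407447] [[ 9.69700861e-01  2.44295378e-01 -9.16378659e-05]
 [ 2.44295132e-01 -9.69699196e-01  1.83220980e-03]
 [ 3.58739222e-04 -1.79908211e-03 -9.99998317e-01]] 0.08531094775901019
side 50.95706045359543 322.23163035691545 205.0863097461902 [[-0.82617836 -0.56313574  0.01753455]
 [-0.32813067  0.45563603 -0.82748176]
 [ 0.45799518 -0.68940115 -0.56121874]] [0.47174284 0.2811352  0.74893561]
cabinet [(0.84, [343.0, 175.7, 106.4, 115.5]), (0.65, [396.1, 256.8, 35.9, 47.6]), (0.17, [254.9, 299.7, 170.1, 123.0])]
red_bottle [(0.63, [443.8, 224.0, 40.9, 18.0]), (0.59, [344.8, 169.8, 14.0, 18.9])]
balance [(0.66, [253.3, 299.1, 169.0, 123.1]), (0.45, [236.1, 191.4, 33.8, 67.8])]
pan [(0.58, [254.6, 299.4, 169.1, 120.1])]
record_button_top [(0.7, [308.9, 276.3, 11.4, 12.4])]
bin_left_tab [(0.78, [346.0, 191.0, 33.4, 43.6]), (0.19, [369.8, 167.5, 40.3, 41.6])]
bin_right_tab [(0.81, [370.8, 165.8, 45.2, 44.8])]
bin_left [(0.78, [346.4, 189.3, 38.5, 50.4]), (0.44, [254.2, 299.2, 167.6, 120.8])]
yellow_bottle [(0.53, [347.9, 192.4, 40.7, 48.7]), (0.51, [3
[... 314 characters left out ...]
.01458738 -0.98347317]] [0.02165516 0.57364073 1.06682443]
cabinet [(0.79, [404.0, 172.2, 134.8, 61.8]), (0.68, [231.4, 269.1, 25.6, 29.5])]
red_bottle []
balance [(0.58, [253.7, 198.9, 69.9, 89.9]), (0.48, [333.6, 259.3, 28.5, 24.8])]
pan [(0.78, [254.7, 196.1, 70.8, 96.9])]
record_button_top [(0.44, [274.4, 225.7, 4.8, 12.2])]
bin_left_tab [(0.96, [370.6, 194.1, 58.6, 17.9]), (0.41, [274.4, 226.2, 7.5, 12.1])]
bin_right_tab [(0.75, [430.2, 192.1, 65.4, 21.0]), (0.5, [404.1, 174.8, 136.9, 58.6])]
bin_left [(0.9, [371.2, 194.9, 59.0, 21.1]), (0.16, [406.6, 175.2, 134.4, 61.5])]
yellow_bottle []
blue_bottle [(0.57, [441.2, 184.7, 12.4, 5.6])]
white_bottle [(0.64, [405.8, 174.1, 131.3, 60.1])]
```

```bash
python3 - <<'E'
import cv2,numpy as np
t=cv2.imread('pics/top0.png');s=cv2.imread('pics/side0.png')
cv2.imwrite('pics/topc.png',cv2.resize(t[120:310,180:500],(800,475),interpolation=cv2.INTER_CUBIC))
cv2.imwrite('pics/sidec.png',cv2.resize(s[100:360,150:470],(738,600),interpolation=cv2.INTER_CUBIC))
E
```

```text
(no output)
```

View pics/topc.png

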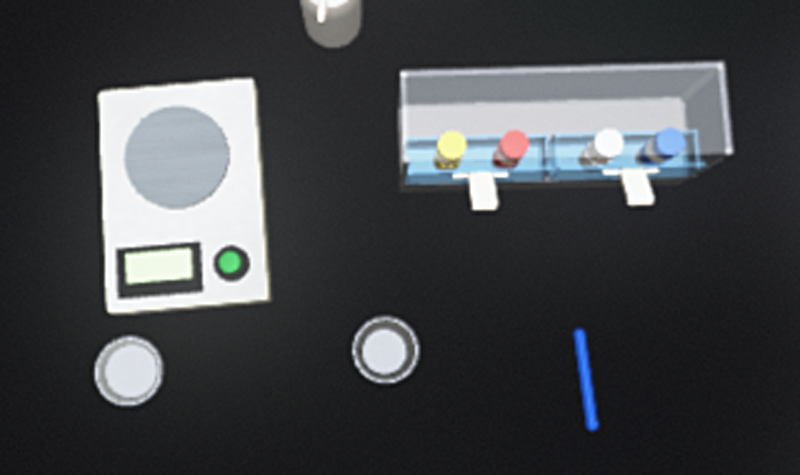

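View pics/sidec.png

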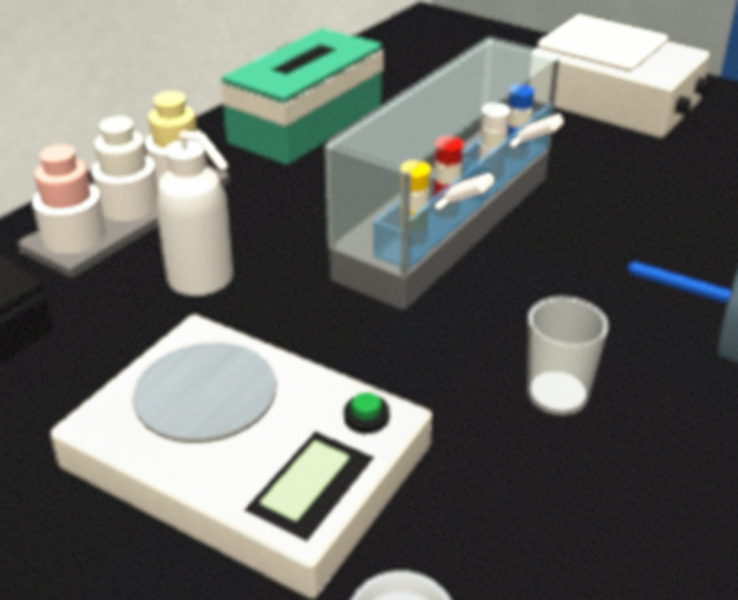

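```bash
cat > h.py <<'E'
import numpy as np
from plant import arm,cams,job,finder
def calib():
    return {n:cams.capture(n) for n in('side','top')}
def proj(c,X):
    p=c['R']@np.asarray(X).T+np.asarray(c['t'])[:,None]
    f=200/np.tan(np.radians(c['fov_y']/2))
    return (f*p[:2]/p[2]+np.array([[c['cx']],[c['cy']]])).T
def world(p,X):
    X=np.atleast_2d(X)/1000.;s,c=np.sin(p[2]),np.cos(p[2])
    return X@np.array([[c,-s,0],[s,c,0],[0,0,1]]).T+[p[0],p[1],0]
E
cat > fit.py <<'E'
from h import *
from scipy.optimize import least_squares
C=calib()
for n in C: print(n,'cam at',-C[n]['R'].T@C[n]['t'])
off={'side':(lambda q:np.array(q)/2.306+[150,100]),'top':(lambda q:np.array(q)/2.5+[180,120])}
cab=[('side',(403,308),(0,172.5,0)),('side',(405,168),(0,172.5,175)),('side',(328,147),(100,172.5,175)),('side',(330,280),(100,172.5,0)),('side',(490,40),(100,-172.5,175)),('side',(557,60),(0,-172.5,175)),
('top',(402,70),(100,172.5,175)),('top',(722,62),(100,-172.5,175)),('top',(732,152),(0,-172.5,175)),('side',(472,190),(-32,84.5,125)),('side',(540,130),(-32,-84.5,125)),('top',(483,192),(-32,84.5,125)),('top',(637,187),(-32,-84.5,125))]
bal=[('top',(177,158),(50,0,70)),('top',(230,262),(-80,-55,56)),('top',(254,79),(145,-95,50)),('top',(98,92),(145,95,50)),('top',(270,300),(-125,-95,50)),('top',(107,312),(-125,95,50)),
('side',(205,390),(50,0,70)),('side',(366,405),(-80,-55,56)),('side',(193,316),(145,-95,50)),('side',(432,410),(-125,-95,50)),('side',(52,432),(145,95,50)),('side',(315,575),(-125,95,50))]
P={}
for nm,K,g in(('cab',cab,(.6,-.1,0)),('bal',bal,(.6,.2,0))):
    def res(p): return np.concatenate([proj(C[n],world(p,X))[0]-off[n](q) for n,q,X in K])
    r=least_squares(res,g,loss='soft_l1',f_scale=1.5);P[nm]=r.x
    print(nm,r.x);print(np.round(r.fun*0+res(r.x),1).reshape(-1,2).tolist())
np.save('P.npy',P,allow_pickle=True)
for nm,X in(('tabL',(-32,84.5,125)),('pivL',(0,84.5,50)),('redcap',(23,50.5,144))): print(nm,world(P['cab'],X)[0],[off_.round(1).tolist() for off_ in (proj(C['side'],world(P['cab'],X))[0],proj(C['top'],world(P['cab'],X))[0])])
for nm,X in(('pan',(50,0,70)),('btn',(-80,-55,56))): print(nm,world(P['bal'],X)[0])
for nm in('beaker','wash_bottle','petri_dish','marker'):
    print(nm,[(round(r['conf'],2),np.round(r['bbox']).tolist()) for r in finder.spot_in(nm,'top')[:2]])
E
python3 fit.py
```

```text
side cam at [0.13898391 0.653877   0.64467915]
top cam at [3.71827092e-01 7.26048482e-04 1.15299223e+00]
cab [ 0.59110242 -0.20712375  0.01775607]
[[-0.3, 0.7], [0.4, 0.0], [-1.9, -3.0], [-1.1, -0.7], [-1.3, -2.3], [0.7, -3.0], [-1.4, -0.2], [0.1, -0.7], [-0.3, -0.1], [1.6, -2.6], [2.8, -2.7], [-0.6, 2.0], [-0.3, 2.4]]
bal [0.56830548 0.22249469 0.08320843]
[[-1.0, -0.3], [0.2, 1.1], [-0.9, -0.7], [-1.1, -0.1], [-0.7, 0.3], [-1.0, 1.5], [0.4, -2.0], [0.7, 3.3], [-0.1, -2.5], [1.4, -0.8], [-2.0, -0.8], [-0.0, -4.2]]
tabL [ 0.55760716 -0.12320523  0.125     ] [[356.3, 179.8], [372.6, 198.8]]
pivL [ 0.58960212 -0.12263707  0.05      ] [[343.5, 201.3], [369.1, 192.7]]
redcap [ 0.61320216 -0.15622334  0.144     ] [[344.3, 161.2], [384.9, 177.3]]
pan [0.61813249 0.22665032 0.07      ]
btn [0.49315345 0.16103599 0.056     ]
beaker [(0.88, [336.0, 260.0, 23.0, 23.0]), (0.46, [431.0, 190.0, 65.0, 23.0])]
wash_bottle [(0.84, [311.0, 121.0, 21.0, 39.0])]
petri_dish [(0.84, [229.0, 270.0, 26.0, 29.0]), (0.57, [254.0, 198.0, 70.0, 94.0])]
marker [(0.75, [414.0, 272.0, 10.0, 38.0])]
```

Request:
apply_moves(
  deltas=[
    {"fingers":0.4,"delta_pos":[0,0,-30],"spin":0.12},
    {"fingers":0.4,"delta_pos":[0,0,-30],"spin":0.109},
    {"fingers":0.4,"delta_pos":[28,-27.3,0],"spin":0},
    {"fingers":0.4,"delta_pos":[28,-27.3,0],"spin":0},
    {"fingers":0.4,"delta_pos":[28,-27.3,0],"spin":0},
    {"fingers":0.4,"delta_pos":[28,-27.3,0],"spin":0},
    {"fingers":0.4,"delta_pos":[28,-27.3,0],"spin":0},
    {"fingers":0.4,"delta_pos":[28,-27.3,0],"spin":0},
    {"fingers":0.4,"delta_pos":[28,-27.3,0],"spin":0},
    {"fingers":0.4,"delta_pos":[28,-27.3,0],"spin":0},
    {"fingers":0.4,"delta_pos":[28,-27.3,0],"spin":0},
    {"fingers":0.4,"delta_pos":[28,-27.3,0],"spin":0},
    {"fingers":0.4,"delta_pos":[28,-27.3,0],"spin":0},
    {"fingers":0.4,"delta_pos":[28,-27.3,0],"spin":0},
    {"fingers":0.4,"delta_pos":[28,-27.3,0],"spin":0},
    {"fingers":0.4,"delta_pos":[28,-27.3,0],"spin":0},
    {"fingers":0.4,"delta_pos":[0,0,0],"spin":0},
    {"fingers":0.4,"delta_pos":[0,0,0],"spin":0},
  ],
  force=40,
)

```text
clock: 3.0
position: [0.5204, -0.1424, 0.2546]
ee_rot: [[1.0, 0.022, -0.001], [0.022, -1.0, 0.0], [-0.001, -0.0, -1.0]]
wrist_force: [0.0, -0.7, -0.1]
opening: 0.0514
grip_force: 0.0
```

Request:
apply_moves(
  deltas=[
    {"fingers":0.4,"delta_pos":[18,-9.5,0],"spin":0},
    {"fingers":0.4,"delta_pos":[18,-9.5,0],"spin":0},
    {"fingers":0.4,"delta_pos":[0,0,30],"spin":0},
    {"fingers":0.4,"delta_pos":[0,0,30],"spin":0},
    {"fingers":0.4,"delta_pos":[0,0,30],"spin":0},
    {"fingers":0.4,"delta_pos":[0,0,10],"spin":0},
    {"fingers":0.4,"delta_pos":[0,0,0],"spin":0},
  ],
)

```text
clock: 3.58
position: [0.5525, -0.1249, 0.1521]
ee_rot: [[1.0, 0.016, -0.006], [0.016, -1.0, 0.002], [-0.006, -0.002, -1.0]]
wrist_force: [-1.3, 0.3, -0.3]
opening: 0.0511
grip_force: 0.0
```

```bash
cat > snap.py <<'E'
import sys,cv2
from h import *
n,o,x0,x1,y0,y1=sys.argv[1],sys.argv[2],*map(int,sys.argv[3:7])
c=cams.capture(n)['img'][y0:y1,x0:x1];k=min(800/c.shape[1],600/c.shape[0])
cv2.imwrite(f'pics/{o}.png',cv2.resize(c,None,fx=k,fy=k,interpolation=cv2.INTER_CUBIC)[:600,:800]);print(k)
E
python3 snap.py side s1 270 430 80 200
```

```text
5.0
```

View pics/s1.png

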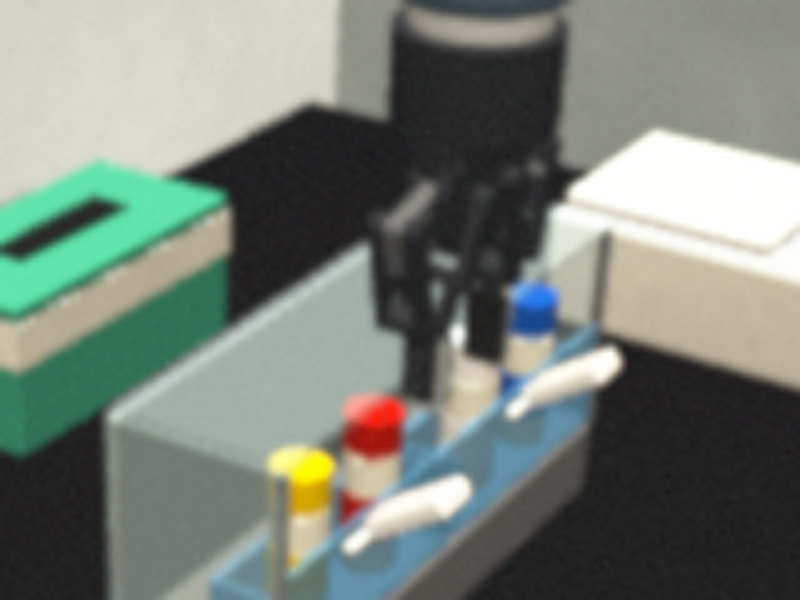

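```bash
python3 - <<'E'
from h import *
C=calib();o=arm.get_obs();print(o['clock'],o['position'])
p=o['position'];R=o['ee_rot']
for dz in(0,-.013,-.03):
  print(dz,[((proj(C['side'],[p+R@[0,s*.03,dz]])[0]-[270,80])*5).round() for s in(-1,1)],[proj(C['top'],[p+R@[0,s*.03,dz]])[0].round() for s in(-1,1)])
for n in C: print(n,[(r['conf'],r['bbox']) for t in('bin_left_tab',) for r in finder.spot_in(t,n)[:2]])
E
python3 snap.py top t1 320 480 120 240
```

```text
3.7333 [ 0.55608432 -0.1258196   0.15690173]
0 [array([410., 466.]), array([471., 415.])] [array([364., 198.]), array([386., 197.])]
-0.013 [array([411., 442.]), array([473., 392.])] [array([364., 197.]), array([387., 196.])]
-0.03 [array([414., 409.]), array([476., 360.])] [array([365., 195.]), array([388., 195.])]
side [(0.55, [345.5, 192.8, 40.8, 44.8])]
top [(0.47, [360.4, 195.6, 35.4, 14.7])]
5.0
```

View pics/t1.png

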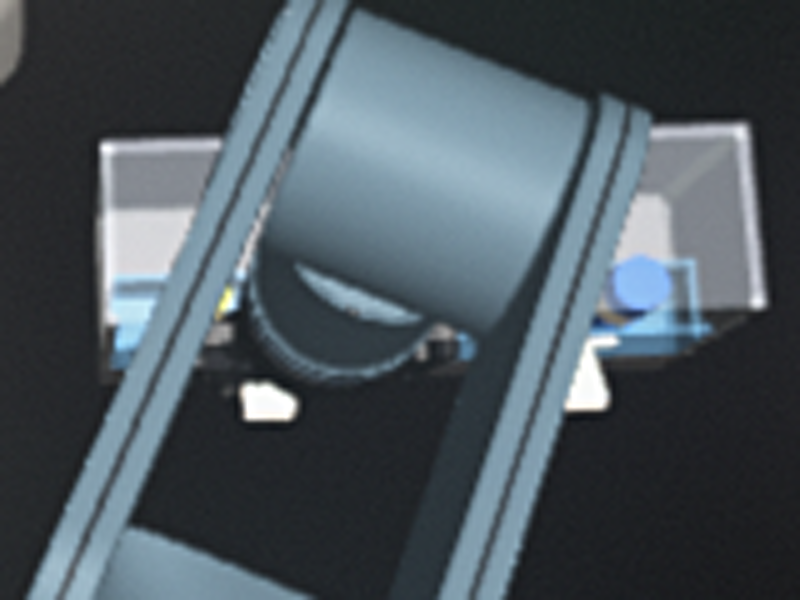

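Request:
apply_moves(
  deltas=[
    {"fingers":0.4,"delta_pos":[0,0,20],"spin":0},
    {"fingers":0.4,"delta_pos":[0,0,20],"spin":0},
    {"fingers":0.4,"delta_pos":[0,0,5],"spin":0},
    {"fingers":0.4,"delta_pos":[0,0,0],"spin":0},
    {"fingers":0.4,"delta_pos":[0,0,0],"spin":0},
  ],
)

```text
clock: 4.3
position: [0.5557, -0.1248, 0.1108]
ee_rot: [[1.0, 0.018, 0.001], [0.018, -1.0, -0.0], [0.001, 0.0, -1.0]]
wrist_force: [0.0, -0.1, 1.0]
opening: 0.0512
grip_force: 0.0
```

```bash
python3 snap.py side s2 270 430 80 200
```

```text
5.0
```

View pics/s2.png

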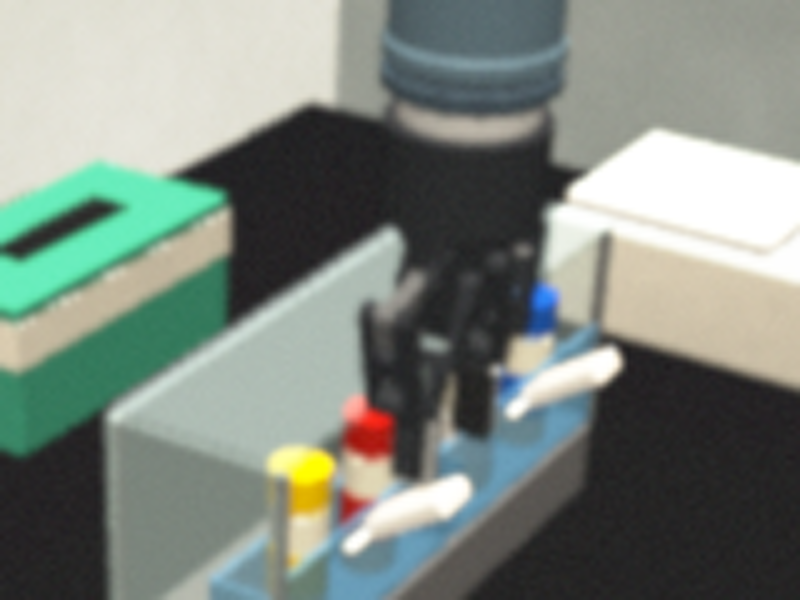

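Request:
apply_moves(
  deltas=[
    {"fingers":1,"delta_pos":[0,0,0],"spin":0},
    {"fingers":1,"delta_pos":[0,0,0],"spin":0},
    {"fingers":1,"delta_pos":[0,0,0],"spin":0},
    {"fingers":1,"delta_pos":[0,0,0],"spin":0},
    {"fingers":1,"delta_pos":[0,0,0],"spin":0},
    {"fingers":1,"delta_pos":[0,0,0],"spin":0},
  ],
  force=30,
)

```text
clock: 4.85
position: [0.5552, -0.1246, 0.11]
ee_rot: [[1.0, 0.018, 0.0], [0.018, -1.0, -0.0], [0.0, 0.0, -1.0]]
wrist_force: [-0.3, 0.2, 0.7]
opening: 0.0005
grip_force: 0.0
```

```bash
python3 - <<'E'
from h import *
import cv2
C=calib()
p=np.array(arm.get_obs()['position'])
a=C['side']['img'][100:220,300:420];b=C['top']['img'][150:230,340:440]
q=lambda n,z:proj(C[n],[p+[0,0,z]])[0].round(1).tolist()
for z in(0,.02,.04,.1,.2,.3):print(z,q('side',z),q('top',z))
a=cv2.resize(a,(480,480),interpolation=2);b=cv2.resize(b,(320,256),interpolation=2)
o=np.zeros((480,800,3),np.uint8);o[:,:480]=a;o[:256,480:]=b
cv2.imwrite('pics/s3.png',o)
E
```

```text
0 [357.0, 185.2] [372.5, 200.6]
0.02 [357.5, 178.1] [373.3, 199.4]
0.04 [358.1, 170.9] [374.2, 198.0]
0.1 [359.8, 148.3] [377.0, 193.7]
0.2 [362.9, 106.8] [382.6, 185.2]
0.3 [366.4, 60.0] [389.7, 174.5]
```

View pics/s3.png

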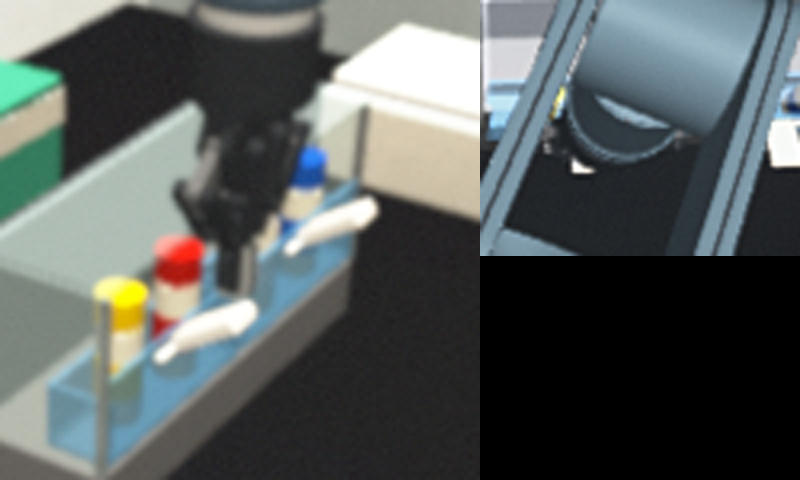

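Request:
apply_moves(
  deltas=[
    {"fingers":0.4,"delta_pos":[0,0,0],"spin":0},
    {"fingers":0.4,"delta_pos":[-3,0,0],"spin":0},
    {"fingers":0.4,"delta_pos":[0,0,0],"spin":0},
    {"fingers":0.4,"delta_pos":[0,0,0],"spin":0},
    {"fingers":0.4,"delta_pos":[0,0,4],"spin":0},
    {"fingers":0.4,"delta_pos":[0,0,4],"spin":0},
    {"fingers":0.4,"delta_pos":[0,0,2],"spin":0},
    {"fingers":0.4,"delta_pos":[0,0,0],"spin":0},
  ],
)

```text
clock: 5.62
position: [0.5516, -0.1244, 0.099]
ee_rot: [[1.0, 0.018, -0.002], [0.018, -1.0, 0.001], [-0.002, -0.001, -1.0]]
wrist_force: [-0.4, 0.6, -0.2]
opening: 0.0515
grip_force: 0.0
```

```bash
cat > tiptest.py <<'E'
from h import *
import cv2
# refit cabinet using only top / only side points
exec(open('fit.py').read().split('P={}')[0].replace("C=calib()","C=calib()"))
for cam in('top','side'):
    K=[k for k in cab if k[0]==cam]
    f=lambda p:np.concatenate([proj(C[n],world(p,X))[0]-off[n](q) for n,q,X in K])
    r=least_squares(f,(.6,-.2,0));print(cam,r.x,np.round(r.fun,1))
    K2=[k for k in bal if k[0]==cam]
    f=lambda p:np.concatenate([proj(C[n],world(p,X))[0]-off[n](q) for n,q,X in K2])
    r=least_squares(f,(.6,.2,0));print(cam,'bal',r.x,np.round(r.fun,1))
E
python3 tiptest.py
```

```text
side cam at [0.13898391 0.653877   0.64467915]
top cam at [3.71827092e-01 7.26048482e-04 1.15299223e+00]
top [ 0.59317636 -0.20843235  0.01323839] [-0.8 -1.2  0.7 -1.1  0.2 -0.6 -0.2  1.1  0.1  1.7]
top bal [0.5693073  0.22032793 0.07770293] [-0.1 -0.6  0.8  0.9  0.1 -0.9 -0.2 -0.7 -0.2  0.2 -0.5  1. ]
side [ 0.58779388 -0.2015299   0.01764532] [-0.5  2.3  0.2  1.5 -2.3 -1.7 -1.4  0.7 -1.3 -1.4  0.9 -2.1  1.6 -1.2
  2.9 -1.6]
side bal [0.56636933 0.22488123 0.0862826 ] [ 0.2 -0.9  0.8  4.2 -0.4 -1.6  1.6  0.1 -2.4  0.5  0.3 -2.8]
```

Request:
apply_moves(
  deltas=[
    {"fingers":0.4,"delta_pos":[0,0,3],"spin":0},
    {"fingers":0.4,"delta_pos":[0,0,3],"spin":0},
    {"fingers":0.4,"delta_pos":[0,0,3],"spin":0},
    {"fingers":0.4,"delta_pos":[0,0,0],"spin":0},
  ],
)

```text
clock: 6.05
position: [0.5517, -0.1244, 0.0901]
ee_rot: [[1.0, 0.018, -0.001], [0.018, -1.0, 0.001], [-0.001, -0.001, -1.0]]
wrist_force: [0.6, -0.4, 0.7]
opening: 0.0511
grip_force: 0.0
```

Request:
apply_moves(
  deltas=[
    {"fingers":1,"delta_pos":[0,0,0],"spin":0},
    {"fingers":1,"delta_pos":[0,0,0],"spin":0},
    {"fingers":1,"delta_pos":[0,0,0],"spin":0},
    {"fingers":1,"delta_pos":[0,0,0],"spin":0},
    {"fingers":1,"delta_pos":[0,0,0],"spin":0},
  ],
)

```text
clock: 6.47
position: [0.5522, -0.1251, 0.0911]
ee_rot: [[1.0, 0.018, 0.0], [0.018, -1.0, -0.001], [0.0, 0.001, -1.0]]
wrist_force: [-0.6, -3.0, -0.1]
opening: 0.027
grip_force: 29.8
```

Request:
apply_moves(
  deltas=[
    {"fingers":0.4,"delta_pos":[0,0,0],"spin":0},
    {"fingers":0.4,"delta_pos":[0,0,0],"spin":0},
    {"fingers":0.4,"delta_pos":[0,1,0],"spin":0},
    {"fingers":0.4,"delta_pos":[0,0,4],"spin":0},
    {"fingers":0.4,"delta_pos":[0,0,4],"spin":0},
    {"fingers":0.4,"delta_pos":[0,0,4],"spin":0},
    {"fingers":0.4,"delta_pos":[0,0,0],"spin":0},
    {"fingers":1,"delta_pos":[0,0,0],"spin":0},
    {"fingers":1,"delta_pos":[0,0,0],"spin":0},
    {"fingers":1,"delta_pos":[0,0,0],"spin":0},
    {"fingers":1,"delta_pos":[0,0,0],"spin":0},
    {"fingers":1,"delta_pos":[0,0,0],"spin":0},
  ],
  force=40,
)

```text
clock: 7.47
position: [0.5521, -0.1251, 0.079]
ee_rot: [[1.0, 0.018, -0.0], [0.018, -1.0, 0.001], [-0.0, -0.001, -1.0]]
wrist_force: [-0.6, 3.6, 0.2]
opening: 0.0268
grip_force: 40.2
```

Request:
apply_moves(
  deltas=[
    {"fingers":1,"delta_pos":[-3.8,0,2.0],"spin":0},
    {"fingers":1,"delta_pos":[-3.8,0,2.1],"spin":0},
    {"fingers":1,"delta_pos":[-3.7,0,2.2],"spin":0},
    {"fingers":1,"delta_pos":[-3.5,0,2.5],"spin":0},
    {"fingers":1,"delta_pos":[-3.4,0,2.6],"spin":0},
    {"fingers":1,"delta_pos":[-3.3,0,2.8],"spin":0},
    {"fingers":1,"delta_pos":[-3.1,0,3.0],"spin":0},
    {"fingers":1,"delta_pos":[-3.0,0,3.1],"spin":0},
    {"fingers":1,"delta_pos":[-2.8,0,3.2],"spin":0},
    {"fingers":1,"delta_pos":[-2.6,0,3.4],"spin":0},
    {"fingers":1,"delta_pos":[-2.5,0,3.5],"spin":0},
    {"fingers":1,"delta_pos":[-2.3,0,3.6],"spin":0},
    {"fingers":1,"delta_pos":[0,0,0],"spin":0},
    {"fingers":1,"delta_pos":[0,0,0],"spin":0},
  ],
)

```text
clock: 8.63
position: [0.5141, -0.1257, 0.0455]
ee_rot: [[1.0, 0.018, 0.0], [0.018, -1.0, 0.001], [0.0, -0.001, -1.0]]
wrist_force: [-1.7, 3.9, 5.6]
opening: 0.0269
grip_force: 41.3
```

```bash
python3 snap.py side s4 280 440 100 220
```

```text
5.0
```

View pics/s4.png

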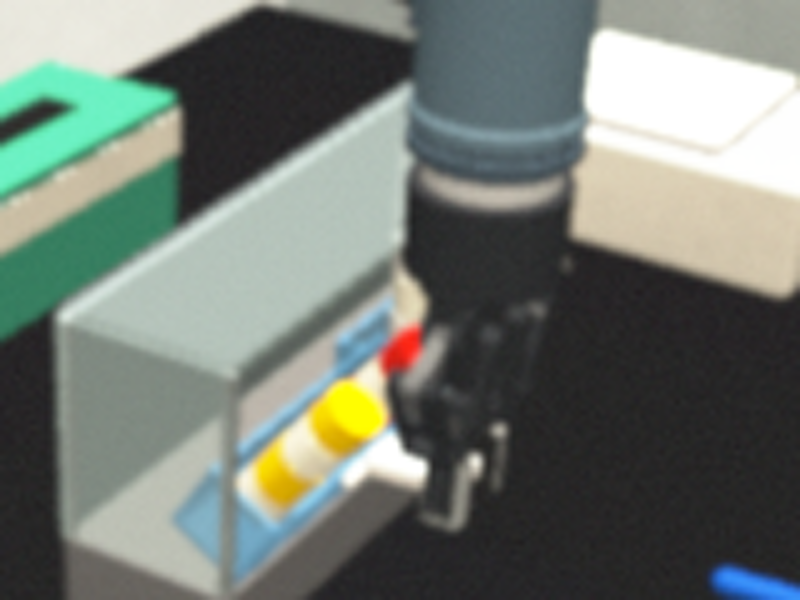

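Request:
apply_moves(
  deltas=[
    {"fingers":0.4,"delta_pos":[0,0,0],"spin":0},
    {"fingers":0.4,"delta_pos":[0,0,0],"spin":0},
    {"fingers":0.4,"delta_pos":[0,0,0],"spin":0},
    {"fingers":0.4,"delta_pos":[-2,0,-10],"spin":0},
    {"fingers":0.4,"delta_pos":[-10,0,-20],"spin":0},
    {"fingers":0.4,"delta_pos":[-20,0,-30],"spin":0},
    {"fingers":0.4,"delta_pos":[-30,0,-25],"spin":0},
    {"fingers":0.4,"delta_pos":[-30,0,-25],"spin":0},
    {"fingers":0.4,"delta_pos":[-30,0,-20],"spin":0},
    {"fingers":0.4,"delta_pos":[-30,0,0],"spin":0},
    {"fingers":0.4,"delta_pos":[0,0,0],"spin":0},
  ],
)

```text
clock: 9.6
position: [0.3586, -0.1286, 0.1764]
ee_rot: [[1.0, 0.017, -0.0], [0.017, -1.0, -0.002], [-0.0, 0.002, -1.0]]
wrist_force: [-0.6, 1.0, -0.9]
opening: 0.0515
grip_force: 0.0
```

```bash
cat > red.py <<'E'
from h import *
import cv2
C=calib();P=np.load('P.npy',allow_pickle=True).item()['cab']
pts={}
for n in C:
    hsv=cv2.cvtColor(C[n]['img'],cv2.COLOR_BGR2HSV)
    for nm,h in(('red',None),('yel',(22,34))):
        m=((hsv[...,0]<8)|(hsv[...,0]>172)) if h is None else ((hsv[...,0]>h[0])&(hsv[...,0]<h[1]))
        m=(m&(hsv[...,1]>130)&(hsv[...,2]>90)).astype(np.uint8)
        m[:,:320]=0;m[:120]=0;m[240:]=0
        k,l,s,c=cv2.connectedComponentsWithStats(m)
        print(n,nm,[(s[i].tolist(),c[i].round(1).tolist()) for i in range(1,k) if s[i][4]>8])
    print([(round(r['conf'],2),np.round(r['bbox'],1).tolist()) for r in finder.spot_in('red_bottle',n)[:2]])
for th in(.5,.6,.7):
  c,s=np.cos(th),np.sin(th)
  for u,v in((19,83),(19,94)):
    X=world(P,(u*c-v*s,50.5,50+u*s+v*c));print(th,(u,v),X.round(4),[proj(C[n],X)[0].round(1).tolist() for n in C])
E
python3 red.py; python3 - <<'E'
import os;os.chdir('.')
from h import *;import cv2
C=calib()
a=cv2.resize(C['side']['img'][130:230,300:400],(400,400),interpolation=2);b=cv2.resize(C['top']['img'][150:220,330:430],(400,280),interpolation=2)
o=np.zeros((400,800,3),np.uint8);o[:,:400]=a;o[:280,400:]=b
cv2.imwrite('pics/s5.png',o)
E
```

```text
side red [([356, 165, 14, 14, 135], [362.5, 171.5])]
side yel [([342, 176, 15, 14, 146], [348.8, 182.8]), ([331, 188, 10, 12, 68], [334.9, 194.6])]
[(0.45, [360.4, 172.2, 24.5, 18.7])]
top red [([379, 184, 9, 6, 26], [382.3, 185.8]), ([381, 191, 11, 13, 118], [386.1, 197.2])]
top yel [([356, 193, 11, 12, 99], [361.2, 198.7])]
[(0.63, [385.1, 192.6, 14.2, 19.5]), (0.25, [406.1, 181.2, 137.0, 72.5])]
0.5 (19, 83) [[ 0.5671 -0.157   0.1319]] [[360.1, 170.6], [385.2, 194.8]]
0.5 (19, 94) [[ 0.5618 -0.1571  0.1416]] [[362.2, 167.8], [385.8, 196.1]]
0.6 (19, 83) [[ 0.559  -0.1572  0.1292]] [[362.8, 172.5], [385.2, 197.9]]
0.6 (19, 94) [[ 0.5528 -0.1573  0.1383]] [[365.3, 170.0], [385.8, 199.6]]
0.7 (19, 83) [[ 0.5513 -0.1573  0.1257]] [[365.5, 174.6], [385.2, 200.9]]
0.7 (19, 94) [[ 0.5442 -0.1574  0.1341]] [[368.3, 172.5], [385.8, 203.0]]
```

View pics/s5.png

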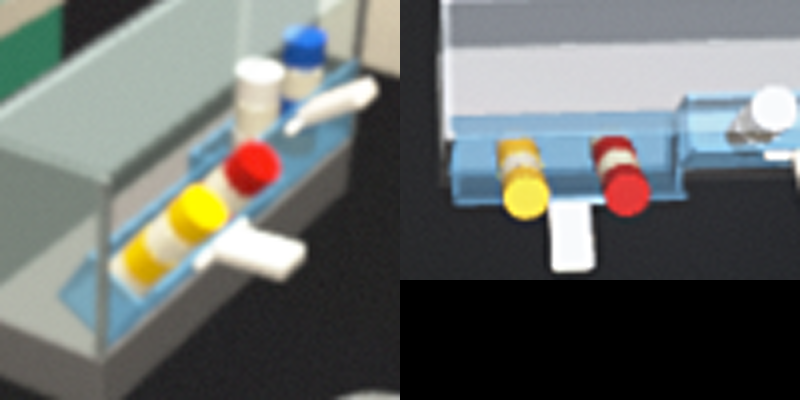

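Request:
apply_moves(
  deltas=[
    {"fingers":0.4,"delta_pos":[33,5.6,0],"spin":0},
    {"fingers":0.4,"delta_pos":[33,5.6,0],"spin":0},
    {"fingers":0.4,"delta_pos":[33,5.6,0],"spin":0},
    {"fingers":0.4,"delta_pos":[33,5.6,0],"spin":0},
    {"fingers":0.4,"delta_pos":[33,5.6,0],"spin":0},
    {"fingers":0.4,"delta_pos":[33,5.6,0],"spin":0},
    {"fingers":0.4,"delta_pos":[0,0,0],"spin":0},
    {"fingers":0.4,"delta_pos":[0,0,25],"spin":0},
    {"fingers":0.4,"delta_pos":[0,0,25],"spin":0},
    {"fingers":0.4,"delta_pos":[0,0,0],"spin":0},
    {"fingers":0.4,"delta_pos":[0,0,0],"spin":0},
  ],
)

```text
clock: 10.82
position: [0.5598, -0.1581, 0.1231]
ee_rot: [[1.0, 0.018, -0.004], [0.018, -1.0, 0.002], [-0.004, -0.002, -1.0]]
wrist_force: [0.1, -0.3, 0.7]
opening: 0.0506
grip_force: 0.0
```

Request:
apply_moves(
  deltas=[
    {"fingers":0.4,"delta_pos":[-2,0,15],"spin":0},
    {"fingers":0.4,"delta_pos":[0,0,12],"spin":0},
    {"fingers":0.4,"delta_pos":[0,0,8],"spin":0},
    {"fingers":0.4,"delta_pos":[0,0,6],"spin":0},
    {"fingers":0.4,"delta_pos":[0,0,0],"spin":0},
    {"fingers":0.4,"delta_pos":[0,0,0],"spin":0},
    {"fingers":1,"delta_pos":[0,0,0],"spin":0},
    {"fingers":1,"delta_pos":[0,0,0],"spin":0},
    {"fingers":1,"delta_pos":[0,0,0],"spin":0},
    {"fingers":1,"delta_pos":[0,0,0],"spin":0},
    {"fingers":1,"delta_pos":[0,0,0],"spin":0},
  ],
  force=25,
)

```text
clock: 11.73
position: [0.5595, -0.1595, 0.0848]
ee_rot: [[1.0, 0.018, 0.001], [0.018, -1.0, -0.001], [0.001, 0.001, -1.0]]
wrist_force: [-0.9, -0.5, 5.0]
opening: 0.0298
grip_force: 26.7
```

Request:
apply_moves(
  deltas=[
    {"fingers":1,"delta_pos":[-2,0,-4],"spin":0},
    {"fingers":1,"delta_pos":[-6,0,-8],"spin":0},
    {"fingers":1,"delta_pos":[-8,0,-12],"spin":0},
    {"fingers":1,"delta_pos":[-8,0,-12],"spin":0},
    {"fingers":1,"delta_pos":[-8,0,-12],"spin":0},
    {"fingers":1,"delta_pos":[-8,0,-12],"spin":0},
    {"fingers":1,"delta_pos":[-10,0,-15],"spin":0},
    {"fingers":1,"delta_pos":[-15,0,-20],"spin":0},
    {"fingers":1,"delta_pos":[-15,0,-10],"spin":0},
    {"fingers":1,"delta_pos":[0,0,0],"spin":0},
    {"fingers":1,"delta_pos":[0,0,0],"spin":0},
  ],
)

```text
clock: 12.65
position: [0.4785, -0.1608, 0.1904]
ee_rot: [[1.0, 0.017, 0.002], [0.017, -1.0, -0.001], [0.002, 0.001, -1.0]]
wrist_force: [-0.6, 0.3, -1.3]
opening: 0.03
grip_force: 26.2
```

```bash
python3 snap.py side s6 240 440 80 230
```

```text
4.0
```

View pics/s6.png

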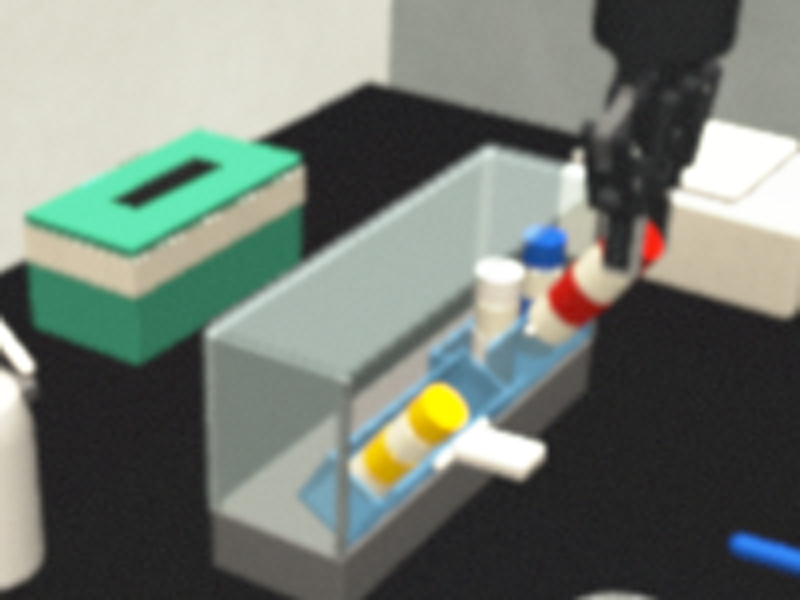

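Request:
apply_moves(
  deltas=[
    {"fingers":1,"delta_pos":[0,0,-2],"spin":-0.1169},
    {"fingers":1,"delta_pos":[0,0,-2],"spin":-0.1169},
    {"fingers":1,"delta_pos":[0,0,-2],"spin":-0.1169},
    {"fingers":1,"delta_pos":[0,0,-2],"spin":-0.1169},
    {"fingers":1,"delta_pos":[0,0,0],"spin":-0.1169},
    {"fingers":1,"delta_pos":[0,0,0],"spin":-0.1169},
    {"fingers":1,"delta_pos":[0,0,0],"spin":-0.1169},
    {"fingers":1,"delta_pos":[0,0,0],"spin":-0.1169},
    {"fingers":1,"delta_pos":[0,0,0],"spin":-0.1169},
    {"fingers":1,"delta_pos":[0,0,0],"spin":-0.1169},
    {"fingers":1,"delta_pos":[0,0,0],"spin":-0.1169},
    {"fingers":1,"delta_pos":[0,0,0],"spin":-0.1169},
    {"fingers":1,"delta_pos":[0,0,0],"spin":-0.1169},
    {"fingers":1,"delta_pos":[0,0,0],"spin":-0.1169},
    {"fingers":1,"delta_pos":[0,0,0],"spin":0},
  ],
)

```text
clock: 13.95
position: [0.4789, -0.1602, 0.1958]
ee_rot: [[-0.088, 0.996, -0.002], [0.996, 0.088, 0.001], [0.001, -0.002, -1.0]]
wrist_force: [-0.3, -0.1, -1.2]
opening: 0.0299
grip_force: 26.3
```

Request:
apply_moves(
  deltas=[
    {"fingers":1,"delta_pos":[32.8,9.7,0],"spin":0},
    {"fingers":1,"delta_pos":[32.8,9.7,0],"spin":0},
    {"fingers":1,"delta_pos":[32.8,9.7,0],"spin":0},
    {"fingers":1,"delta_pos":[32.8,9.7,0],"spin":0},
    {"fingers":1,"delta_pos":[32.8,9.7,0],"spin":0},
    {"fingers":1,"delta_pos":[32.8,9.7,0],"spin":0},
    {"fingers":1,"delta_pos":[0,0,0],"spin":0},
    {"fingers":1,"delta_pos":[0,0,0],"spin":0},
  ],
)

```text
clock: 14.62
position: [0.5205, 0.0423, 0.1961]
ee_rot: [[-0.084, 0.996, -0.001], [0.996, 0.084, 0.0], [0.0, -0.001, -1.0]]
wrist_force: [0.3, -0.5, -0.8]
opening: 0.0299
grip_force: 26.2
```

```bash
cat > bot.py <<'E'
from h import *
import cv2
C=calib();o=arm.get_obs();p=o['position'];print(o['clock'],p,np.degrees(np.arctan2(o['ee_rot'][1][0],o['ee_rot'][0][0])))
for n in C:
    hsv=cv2.cvtColor(C[n]['img'],cv2.COLOR_BGR2HSV)
    m=(((hsv[...,0]<8)|(hsv[...,0]>172))&(hsv[...,1]>130)&(hsv[...,2]>70)).astype(np.uint8)
    k,l,s,c=cv2.connectedComponentsWithStats(m)
    print(n,[(s[i].tolist(),c[i].round(1).tolist()) for i in range(1,k) if s[i][4]>8])
    print('  axis pts z+.03,.05,.07',[proj(C[n],[p+[0,0,z]])[0].round(1).tolist() for z in(.03,.05,.07)])
    print('  nn',[(round(r['conf'],2),np.round(r['bbox'],1).tolist()) for r in finder.spot_in('red_bottle',n)[:2]])
E
python3 bot.py
```

```text
14.7167 [0.52038079 0.04016454 0.1963199 ] 94.71599353400401
side [([325, 162, 14, 15, 150], [331.6, 169.4]), ([318, 185, 16, 16, 174], [325.6, 192.9]), ([122, 221, 10, 8, 58], [126.7, 224.7])]
  axis pts z+.03,.05,.07 [[333.9, 175.5], [334.2, 166.7], [334.6, 157.6]]
  nn [(0.71, [326.2, 185.7, 28.4, 43.7])]
top [([235, 84, 7, 6, 32], [237.8, 86.7]), ([293, 208, 9, 9, 42], [295.9, 212.4])]
  axis pts z+.03,.05,.07 [[311.4, 206.9], [311.0, 205.6], [310.6, 204.3]]
  nn [(0.66, [432.6, 190.6, 61.8, 20.4]), (0.62, [440.9, 182.8, 15.5, 7.8])]
```

Request:
apply_moves(
  deltas=[
    {"fingers":1,"delta_pos":[0,0,35],"spin":0},
    {"fingers":1,"delta_pos":[0,0,35],"spin":0},
    {"fingers":1,"delta_pos":[0,0,35],"spin":0},
    {"fingers":1,"delta_pos":[0,0,25],"spin":0},
    {"fingers":1,"delta_pos":[0,0,15],"spin":0},
    {"fingers":1,"delta_pos":[0,0,8],"spin":0},
    {"fingers":1,"delta_pos":[0,0,0],"spin":0},
    {"fingers":1,"delta_pos":[0,0,4],"spin":0},
    {"fingers":1,"delta_pos":[0,0,0],"spin":0},
  ],
)

```text
clock: 15.57
position: [0.5215, 0.0398, 0.0406]
ee_rot: [[-0.082, 0.997, 0.002], [0.997, 0.082, -0.0], [-0.0, 0.002, -1.0]]
wrist_force: [-0.3, -0.2, -0.8]
opening: 0.0301
grip_force: 26.2
```

```bash
python3 bot.py
```

```text
15.6667 [0.52151186 0.04010712 0.04102735] 94.76588227951785
side [([122, 222, 10, 7, 56], [126.8, 224.8]), ([323, 225, 14, 14, 136], [329.7, 231.7]), ([316, 246, 18, 15, 173], [324.4, 253.5])]
  axis pts z+.03,.05,.07 [[331.1, 236.8], [331.4, 229.5], [331.7, 222.1]]
  nn [(0.94, [325.9, 245.1, 24.9, 42.3])]
top [([235, 84, 7, 6, 32], [237.8, 86.7]), ([298, 216, 7, 7, 27], [300.4, 219.9])]
  axis pts z+.03,.05,.07 [[313.7, 215.1], [313.4, 214.1], [313.2, 213.1]]
  nn [(0.49, [337.0, 260.2, 17.7, 29.2])]
```

Request:
apply_moves(
  deltas=[
    {"fingers":1,"delta_pos":[0,0,4],"spin":0},
    {"fingers":1,"delta_pos":[0,0,0],"spin":0},
    {"fingers":1,"delta_pos":[0,0,2],"spin":0},
    {"fingers":1,"delta_pos":[0,0,0],"spin":0},
  ],
)

```text
clock: 16.1
position: [0.5203, 0.0405, 0.0336]
ee_rot: [[-0.084, 0.996, -0.001], [0.996, 0.084, 0.0], [0.0, -0.001, -1.0]]
wrist_force: [-0.8, -0.0, -2.0]
opening: 0.0299
grip_force: 26.2
```

Request:
apply_moves(
  deltas=[
    {"fingers":1,"delta_pos":[8,0,0],"spin":0},
    {"fingers":1,"delta_pos":[8,0,0],"spin":0},
    {"fingers":1,"delta_pos":[6,0,0],"spin":0},
    {"fingers":1,"delta_pos":[5,0,0],"spin":0},
    {"fingers":1,"delta_pos":[4,0,0],"spin":0},
    {"fingers":1,"delta_pos":[3,0,0],"spin":0},
    {"fingers":1,"delta_pos":[3,0,0],"spin":0},
    {"fingers":1,"delta_pos":[3,0,0],"spin":0},
    {"fingers":1,"delta_pos":[0,0,0],"spin":0},
  ],
)

```text
clock: 16.85
position: [0.5184, 0.0803, 0.0347]
ee_rot: [[-0.085, 0.996, 0.003], [0.996, 0.085, -0.002], [-0.002, 0.003, -1.0]]
wrist_force: [0.7, -4.3, 1.3]
opening: 0.0299
grip_force: 27.0
```

```bash
python3 bot.py
```

```text
16.95 [0.51828835 0.08017435 0.03444996] 94.83611669449623
side [([122, 221, 10, 8, 58], [126.7, 224.7]), ([315, 235, 13, 16, 162], [321.0, 242.6]), ([310, 259, 17, 13, 136], [318.1, 264.9])]
  axis pts z+.03,.05,.07 [[322.0, 249.3], [322.2, 242.0], [322.3, 234.5]]
  nn [(0.69, [319.5, 253.2, 18.4, 34.5]), (0.61, [369.5, 163.3, 45.0, 35.8])]
top [([235, 84, 7, 6, 32], [237.8, 86.7])]
  axis pts z+.03,.05,.07 [[299.9, 216.6], [299.4, 215.7], [298.9, 214.7]]
  nn []
```

Request:
apply_moves(
  deltas=[
    {"fingers":1,"delta_pos":[3,0,0],"spin":0},
    {"fingers":1,"delta_pos":[3,0,0],"spin":0},
    {"fingers":1,"delta_pos":[3,0,0],"spin":0},
    {"fingers":1,"delta_pos":[3,0,0],"spin":0},
    {"fingers":1,"delta_pos":[3,0,0],"spin":0},
    {"fingers":1,"delta_pos":[2,0,0],"spin":0},
    {"fingers":1,"delta_pos":[0,0,0],"spin":0},
  ],
)

```text
clock: 17.63
position: [0.5156, 0.0978, 0.0338]
ee_rot: [[-0.084, 0.996, -0.0], [0.996, 0.084, 0.0], [0.0, -0.0, -1.0]]
wrist_force: [1.3, -2.6, -0.3]
opening: 0.03
grip_force: 27.7
```

Request:
apply_moves(
  deltas=[
    {"fingers":1,"delta_pos":[2,0,0],"spin":0},
    {"fingers":1,"delta_pos":[2,0,0],"spin":0},
    {"fingers":1,"delta_pos":[0,0,0],"spin":0},
    {"fingers":1,"delta_pos":[0,0,0],"spin":0},
  ],
)

```text
clock: 17.97
position: [0.5153, 0.1014, 0.0338]
ee_rot: [[-0.084, 0.996, -0.0], [0.996, 0.084, 0.0], [0.0, -0.0, -1.0]]
wrist_force: [1.7, -3.5, -0.7]
opening: 0.0299
grip_force: 27.9
```

```bash
python3 bot.py
```

```text
18.0667 [0.51535057 0.10130649 0.03377746] 94.78659862337656
side [([122, 222, 10, 7, 56], [126.8, 224.8]), ([311, 239, 13, 18, 179], [316.9, 247.1]), ([310, 263, 16, 9, 61], [318.8, 267.1])]
  axis pts z+.03,.05,.07 [[317.5, 255.4], [317.6, 248.1], [317.7, 240.5]]
  nn [(0.87, [317.9, 254.2, 17.9, 28.7])]
top [([235, 84, 7, 6, 32], [237.8, 86.7])]
  axis pts z+.03,.05,.07 [[292.6, 217.8], [291.9, 216.8], [291.3, 215.9]]
  nn []
```

Request:
apply_moves(
  deltas=[
    {"fingers":1,"delta_pos":[2,0,0],"spin":0},
    {"fingers":1,"delta_pos":[2,0,0],"spin":0},
    {"fingers":1,"delta_pos":[0,0,0],"spin":0},
    {"fingers":1,"delta_pos":[0,0,0],"spin":0},
  ],
)

```text
clock: 18.5
position: [0.515, 0.1054, 0.0338]
ee_rot: [[-0.084, 0.996, -0.0], [0.996, 0.084, 0.0], [0.0, -0.0, -1.0]]
wrist_force: [0.4, -3.3, 0.7]
opening: 0.0299
grip_force: 28.0
```

Request:
apply_moves(
  deltas=[
    {"fingers":1,"delta_pos":[1.5,0,0],"spin":0},
    {"fingers":1,"delta_pos":[0,0,0],"spin":0},
    {"fingers":1,"delta_pos":[0,0,0],"spin":0},
  ],
)

```text
clock: 18.75
position: [0.515, 0.1068, 0.0339]
ee_rot: [[-0.084, 0.996, 0.0], [0.996, 0.084, 0.0], [0.0, 0.0, -1.0]]
wrist_force: [0.2, -3.8, 0.1]
opening: 0.0296
grip_force: 28.1
```

Request:
apply_moves(
  deltas=[
    {"fingers":1,"delta_pos":[1.5,0,0],"spin":0},
    {"fingers":1,"delta_pos":[0,0,0],"spin":0},
    {"fingers":1,"delta_pos":[0,0,0],"spin":0},
  ],
)

```text
clock: 19.0
position: [0.5149, 0.1083, 0.0339]
ee_rot: [[-0.084, 0.997, 0.0], [0.997, 0.084, 0.0], [0.0, 0.0, -1.0]]
wrist_force: [0.9, -3.2, 0.6]
opening: 0.0305
grip_force: 28.1
```

Request:
apply_moves(
  deltas=[
    {"fingers":1,"delta_pos":[1.5,0,0],"spin":0},
    {"fingers":1,"delta_pos":[0,0,0],"spin":0},
    {"fingers":1,"delta_pos":[0,0,0],"spin":0},
  ],
)

```text
clock: 19.25
position: [0.5148, 0.1097, 0.0339]
ee_rot: [[-0.084, 0.996, 0.0], [0.996, 0.084, -0.0], [-0.0, 0.0, -1.0]]
wrist_force: [-0.8, -3.6, 0.6]
opening: 0.0298
grip_force: 28.2
```

```bash
python3 bot.py|head -3
```

```text
19.35 [0.51474267 0.1097067  0.03391965] 94.79035347482257
side [([122, 221, 10, 8, 57], [126.8, 224.8]), ([309, 241, 13, 18, 174], [315.0, 248.9]), ([316, 264, 9, 7, 30], [321.5, 268.0])]
  axis pts z+.03,.05,.07 [[315.4, 257.6], [315.5, 250.3], [315.6, 242.7]]
```

Request:
apply_moves(
  deltas=[
    {"fingers":1,"delta_pos":[1.5,0,0],"spin":0},
    {"fingers":1,"delta_pos":[0,0,0],"spin":0},
    {"fingers":1,"delta_pos":[0,0,0],"spin":0},
  ],
)

```text
clock: 19.7
position: [0.5147, 0.1112, 0.034]
ee_rot: [[-0.084, 0.997, 0.0], [0.997, 0.084, -0.0], [-0.0, 0.0, -1.0]]
wrist_force: [0.8, -4.3, 1.6]
opening: 0.0297
grip_force: 28.3
```

Request:
apply_moves(
  deltas=[
    {"fingers":1,"delta_pos":[1.5,0,0],"spin":0},
    {"fingers":1,"delta_pos":[0,0,0],"spin":0},
    {"fingers":1,"delta_pos":[0,0,0],"spin":0},
  ],
)

```text
clock: 19.95
position: [0.5146, 0.1128, 0.0339]
ee_rot: [[-0.084, 0.996, 0.0], [0.996, 0.084, 0.0], [0.0, 0.0, -1.0]]
wrist_force: [0.4, -3.7, 1.4]
opening: 0.0302
grip_force: 28.4
```

Request:
apply_moves(
  deltas=[
    {"fingers":1,"delta_pos":[-10,0,0],"spin":0},
    {"fingers":1,"delta_pos":[0,0,-15],"spin":0},
    {"fingers":1,"delta_pos":[0,0,-30],"spin":0},
    {"fingers":1,"delta_pos":[0,0,-30],"spin":0},
    {"fingers":1,"delta_pos":[0,0,-30],"spin":0},
    {"fingers":1,"delta_pos":[0,0,0],"spin":0},
    {"fingers":1,"delta_pos":[0,0,0],"spin":0},
  ],
)

```text
clock: 20.53
position: [0.5163, 0.1029, 0.1403]
ee_rot: [[-0.083, 0.997, 0.003], [0.997, 0.083, 0.001], [0.001, 0.003, -1.0]]
wrist_force: [-0.1, -0.3, -1.7]
opening: 0.03
grip_force: 28.3
```

```bash
cat >> bot.py <<'E'
# tilt from silhouette of the mask: principal axis in side image vs projected vertical / tilt plane
R=np.array(o['ee_rot']);off=.045
r=finder.masks_of('red_bottle','side')
ys,xs=np.nonzero(r[0]['mask']);print('mask',r[0]['conf'],len(ys),xs.min(),xs.max(),ys.min(),ys.max())
for y in range(ys.min(),ys.max()+1,4):
    q=xs[ys==y];print(y,q.min(),q.max(),end=' | ')
print()
g=p+[0,0,off]
for t in(-.1,0,.1,.2,.3):
    a=R[:,0]*np.sin(t)-np.array([0,0,1])*np.cos(t)
    print(t,[proj(C['side'],[g+a*d])[0].round(1).tolist() for d in(0,.04,.08)])
E
python3 bot.py; python3 snap.py side s7 250 410 140 260
```

```text
20.6333 [0.51418731 0.10282639 0.13769828] 94.78100724659417
side [([311, 197, 13, 17, 174], [316.7, 204.7]), ([122, 221, 10, 8, 57], [126.8, 224.6]), ([311, 222, 16, 13, 158], [318.3, 228.4])]
  axis pts z+.03,.05,.07 [[318.1, 215.6], [318.2, 207.1], [318.4, 198.5]]
  nn [(0.6, [318.4, 218.4, 18.9, 40.1])]
top [([235, 84, 7, 6, 32], [237.8, 86.7])]
  axis pts z+.03,.05,.07 [[288.4, 213.0], [287.6, 211.9], [286.8, 210.8]]
  nn []
mask 0.84 540 312 326 198 241
198 316 321 | 202 312 322 | 206 312 322 | 210 312 321 | 214 312 321 | 218 312 324 | 222 312 326 | 226 312 326 | 230 312 325 | 234 312 325 | 238 312 324 | 
-0.1 [[318.2, 209.3], [319.0, 224.7], [319.7, 239.2]]
0 [[318.2, 209.3], [318.0, 225.8], [317.7, 241.5]]
0.1 [[318.2, 209.3], [317.0, 226.8], [315.8, 243.5]]
0.2 [[318.2, 209.3], [316.0, 227.6], [313.8, 245.2]]
0.3 [[318.2, 209.3], [315.0, 228.2], [311.8, 246.6]]
5.0
```

View pics/s7.png

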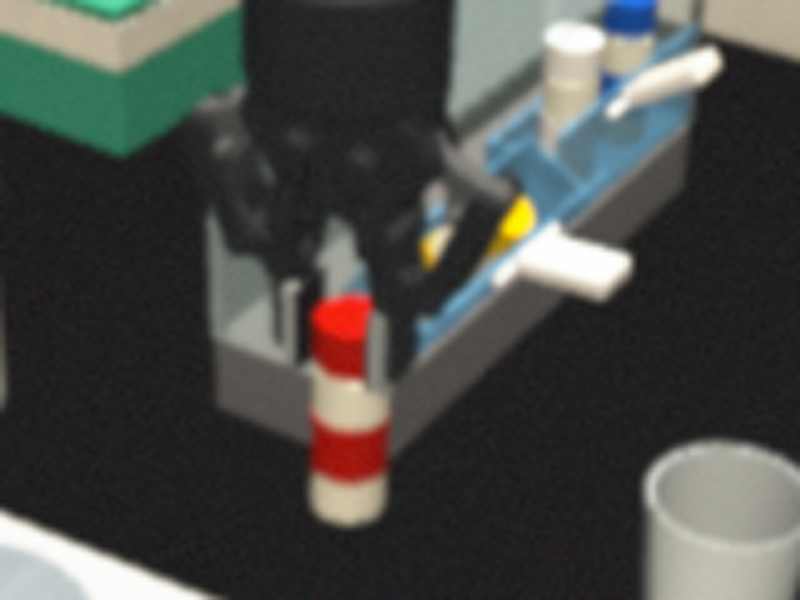

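Request:
apply_moves(
  deltas=[
    {"fingers":1,"delta_pos":[0,0,-20],"spin":0},
    {"fingers":1,"delta_pos":[0,0,-10],"spin":0},
    {"fingers":1,"delta_pos":[15,15,0],"spin":0},
    {"fingers":1,"delta_pos":[25,25,0],"spin":0},
    {"fingers":1,"delta_pos":[25,25,0],"spin":0},
    {"fingers":1,"delta_pos":[25,25,0],"spin":0},
    {"fingers":1,"delta_pos":[15,15,0],"spin":0},
    {"fingers":1,"delta_pos":[8.5,8.8,0],"spin":0},
    {"fingers":1,"delta_pos":[0,0,0],"spin":0},
    {"fingers":1,"delta_pos":[0,0,20],"spin":0},
    {"fingers":1,"delta_pos":[0,0,15],"spin":0},
    {"fingers":1,"delta_pos":[0,0,8],"spin":0},
    {"fingers":1,"delta_pos":[0,0,0],"spin":0},
    {"fingers":1,"delta_pos":[0,0,0],"spin":0},
  ],
)

```text
clock: 22.0
position: [0.6189, 0.2248, 0.1258]
ee_rot: [[-0.083, 0.997, -0.001], [0.997, 0.083, -0.0], [-0.0, -0.001, -1.0]]
wrist_force: [0.2, -0.2, -0.7]
opening: 0.0302
grip_force: 28.2
```

Request:
apply_moves(
  deltas=[
    {"fingers":1,"delta_pos":[0,0,4],"spin":0},
    {"fingers":1,"delta_pos":[0,0,4],"spin":0},
    {"fingers":1,"delta_pos":[0,0,4],"spin":0},
    {"fingers":1,"delta_pos":[0,0,0],"spin":0},
    {"fingers":1,"delta_pos":[0,0,0],"spin":0},
  ],
)

```text
clock: 22.42
position: [0.6191, 0.2253, 0.1138]
ee_rot: [[-0.083, 0.997, -0.0], [0.997, 0.083, -0.0], [-0.0, -0.0, -1.0]]
wrist_force: [-0.6, -0.3, -1.0]
opening: 0.0299
grip_force: 28.2
```

Request:
apply_moves(
  deltas=[
    {"fingers":1,"delta_pos":[0,0,2],"spin":0},
    {"fingers":1,"delta_pos":[0,0,0],"spin":0},
    {"fingers":1,"delta_pos":[0,0,2],"spin":0},
    {"fingers":1,"delta_pos":[0,0,0],"spin":0},
    {"fingers":1,"delta_pos":[0,0,0],"spin":0},
  ],
)

```text
clock: 22.83
position: [0.6192, 0.2253, 0.1098]
ee_rot: [[-0.084, 0.997, -0.0], [0.997, 0.084, -0.0], [-0.0, -0.0, -1.0]]
wrist_force: [0.0, 0.3, -1.1]
opening: 0.0302
grip_force: 28.2
```

Request:
apply_moves(
  deltas=[
    {"fingers":1,"delta_pos":[0,0,2],"spin":0},
    {"fingers":1,"delta_pos":[0,0,0],"spin":0},
    {"fingers":1,"delta_pos":[0,0,1],"spin":0},
    {"fingers":1,"delta_pos":[0,0,0],"spin":0},
    {"fingers":1,"delta_pos":[0,0,0],"spin":0},
  ],
)

```text
clock: 23.25
position: [0.6192, 0.2253, 0.1069]
ee_rot: [[-0.083, 0.997, -0.0], [0.997, 0.083, -0.0], [-0.0, -0.0, -1.0]]
wrist_force: [-0.0, 0.0, -1.4]
opening: 0.0299
grip_force: 28.2
```

Request:
apply_moves(
  deltas=[
    {"fingers":1,"delta_pos":[0,0,1.5],"spin":0},
    {"fingers":1,"delta_pos":[0,0,0],"spin":0},
    {"fingers":1,"delta_pos":[0,0,0],"spin":0},
  ],
)

```text
clock: 23.5
position: [0.6192, 0.2253, 0.1053]
ee_rot: [[-0.083, 0.997, -0.0], [0.997, 0.083, -0.0], [-0.0, -0.0, -1.0]]
wrist_force: [-0.4, 0.4, -0.8]
opening: 0.0304
grip_force: 28.2
```

Request:
apply_moves(
  deltas=[
    {"fingers":1,"delta_pos":[0,0,1.5],"spin":0},
    {"fingers":1,"delta_pos":[0,0,0],"spin":0},
    {"fingers":1,"delta_pos":[0,0,0],"spin":0},
  ],
)

```text
clock: 23.75
position: [0.6192, 0.2253, 0.1038]
ee_rot: [[-0.083, 0.997, -0.0], [0.997, 0.083, -0.0], [0.0, -0.0, -1.0]]
wrist_force: [0.1, -0.5, -0.8]
opening: 0.0302
grip_force: 28.2
```

Request:
apply_moves(
  deltas=[
    {"fingers":1,"delta_pos":[0,0,1.5],"spin":0},
    {"fingers":1,"delta_pos":[0,0,0],"spin":0},
    {"fingers":1,"delta_pos":[0,0,0],"spin":0},
  ],
)

```text
clock: 24.0
position: [0.6192, 0.2253, 0.1023]
ee_rot: [[-0.084, 0.997, -0.0], [0.997, 0.084, -0.0], [0.0, -0.0, -1.0]]
wrist_force: [-0.6, 0.4, -1.1]
opening: 0.0301
grip_force: 28.2
```

Request:
apply_moves(
  deltas=[
    {"fingers":1,"delta_pos":[0,0,1.5],"spin":0},
    {"fingers":1,"delta_pos":[0,0,0],"spin":0},
    {"fingers":1,"delta_pos":[0,0,0],"spin":0},
  ],
)

```text
clock: 24.25
position: [0.6195, 0.2254, 0.1014]
ee_rot: [[-0.084, 0.997, 0.001], [0.997, 0.084, 0.0], [0.0, 0.001, -1.0]]
wrist_force: [-0.0, 1.2, 1.7]
opening: 0.0302
grip_force: 28.4
```

Request:
apply_moves(
  deltas=[
    {"fingers":1,"delta_pos":[0,0,0.8],"spin":0},
    {"fingers":1,"delta_pos":[0,0,0],"spin":0},
    {"fingers":0.62,"delta_pos":[0,0,0],"spin":0},
    {"fingers":0.6,"delta_pos":[0,0,0],"spin":0},
    {"fingers":0.5,"delta_pos":[0,0,0],"spin":0},
    {"fingers":0.4,"delta_pos":[0,0,0],"spin":0},
    {"fingers":0.3,"delta_pos":[0,0,0],"spin":0},
    {"fingers":0.3,"delta_pos":[0,0,0],"spin":0},
  ],
)

```text
clock: 24.92
position: [0.6192, 0.2253, 0.0999]
ee_rot: [[-0.083, 0.997, -0.0], [0.997, 0.083, -0.0], [-0.0, -0.0, -1.0]]
wrist_force: [-0.2, -0.6, 0.3]
opening: 0.06
grip_force: 0.0
```

Request:
apply_moves(
  deltas=[
    {"fingers":0.3,"delta_pos":[0,0,-5],"spin":0},
    {"fingers":0.3,"delta_pos":[0,0,-20],"spin":0},
    {"fingers":0.3,"delta_pos":[0,0,-30],"spin":0},
    {"fingers":0.3,"delta_pos":[0,0,-30],"spin":0},
    {"fingers":0.3,"delta_pos":[0,0,-20],"spin":0},
    {"fingers":0.3,"delta_pos":[-30,-20,0],"spin":0.1169},
    {"fingers":0.3,"delta_pos":[-30,-20,0],"spin":0.1169},
    {"fingers":0.3,"delta_pos":[-25,-20,0],"spin":0.1169},
    {"fingers":0.3,"delta_pos":[-25,-20,0],"spin":0.1169},
    {"fingers":0.3,"delta_pos":[0,0,0],"spin":0.1169},
    {"fingers":0.5,"delta_pos":[0,0,0],"spin":0.1169},
    {"fingers":1,"delta_pos":[0,0,0],"spin":0.1169},
    {"fingers":1,"delta_pos":[0,0,0],"spin":0.1169},
    {"fingers":1,"delta_pos":[0,0,0],"spin":0.1169},
    {"fingers":1,"delta_pos":[0,0,0],"spin":0.1169},
    {"fingers":1,"delta_pos":[0,0,0],"spin":0.1169},
    {"fingers":1,"delta_pos":[0,0,0],"spin":0.1169},
    {"fingers":1,"delta_pos":[0,0,0],"spin":0.1169},
    {"fingers":1,"delta_pos":[0,0,0],"spin":0.1169},
    {"fingers":1,"delta_pos":[0,0,0],"spin":0},
  ],
)

```text
clock: 26.58
position: [0.5315, 0.1239, 0.2056]
ee_rot: [[1.0, 0.014, 0.001], [0.014, -1.0, 0.0], [0.001, -0.0, -1.0]]
wrist_force: [0.2, -0.4, -0.3]
opening: 0.0002
grip_force: 0.0
```

```bash
cat > chk.py <<'E'
from h import *
import cv2
C=calib();o=arm.get_obs();print(o['clock'],o['position'])
P=np.load('P.npy',allow_pickle=True).item()
pan=world(P['bal'],(50,0,70))[0]
for n in C:
    hsv=cv2.cvtColor(C[n]['img'],cv2.COLOR_BGR2HSV)
    for nm,h in(('red',(172,8)),('yel',(22,34)),('blu',(105,118))):
        m=((hsv[...,0]<h[1])|(hsv[...,0]>h[0])) if h[0]>h[1] else ((hsv[...,0]>h[0])&(hsv[...,0]<h[1]))
        m=(m&(hsv[...,1]>130)&(hsv[...,2]>80)).astype(np.uint8)
        k,l,s,c=cv2.connectedComponentsWithStats(m)
        print(n,nm,[(s[i].tolist(),c[i].round(1).tolist()) for i in range(1,k) if s[i][4]>15])
    print('  pan bottle band40,cap79,top90:',[proj(C[n],[pan+[0,0,z]])[0].round(1).tolist() for z in(.03,.079,.09)])
    print('  yellow shut cap:',[proj(C[n],world(P['cab'],(21,118.5,50+4+z)))[0].round(1).tolist() for z in(30,79,90)],'tab shut',proj(C[n],world(P['cab'],(-32,84.5,125)))[0].round(1))
    print('  nn tab',[(round(r['conf'],2),np.round(r['bbox'],1).tolist()) for r in finder.spot_in('bin_left_tab',n)[:2]])
E
python3 chk.py
```

```text
26.6833 [0.53152963 0.12387928 0.20548105]
side red [([122, 221, 10, 8, 54], [126.7, 224.7]), ([227, 227, 19, 17, 269], [236.5, 234.6]), ([232, 252, 15, 12, 132], [239.3, 257.8])]
side yel [([342, 176, 15, 14, 141], [348.9, 182.6]), ([331, 189, 10, 11, 59], [334.9, 194.9])]
side blu [([463, 0, 158, 167, 17785], [545.4, 76.9]), ([371, 137, 10, 10, 79], [376.0, 141.6]), ([422, 213, 47, 19, 326], [445.3, 221.6]), ([43, 394, 13, 6, 46], [49.1, 397.3])]
  pan bottle band40,cap79,top90: [[237.8, 255.7], [235.4, 236.0], [234.8, 231.3]]
  yellow shut cap: [[329.9, 193.5], [330.4, 176.4], [330.6, 172.5]] tab shut [356.3 179.8]
  nn tab [(0.9, [351.0, 191.2, 49.7, 48.6])]
top red [([235, 84, 7, 6, 32], [237.8, 86.7])]
top yel [([356, 192, 11, 13, 106], [361.1, 198.4])]
top blu [([60, 171, 74, 44, 2258], [98.9, 192.7]), ([139, 177, 2, 9, 16], [139.4, 181.0]), ([409, 251, 11, 42, 223], [414.0, 271.4])]
  pan bottle band40,cap79,top90: [[247.7, 180.6], [243.9, 176.5], [243.1, 175.6]]
  yellow shut cap: [[358.2, 183.5], [359.6, 179.6], [359.9, 178.7]] tab shut [372.6 198.8]
  nn tab [(0.88, [370.8, 201.4, 57.5, 28.1])]
```

Request:
apply_moves(
  deltas=[
    {"fingers":1,"delta_pos":[-9.2,35.3,0],"spin":0},
    {"fingers":1,"delta_pos":[-9.2,35.3,0],"spin":0},
    {"fingers":1,"delta_pos":[-9.2,35.3,0],"spin":0},
    {"fingers":1,"delta_pos":[-9.2,35.3,0],"spin":0},
    {"fingers":1,"delta_pos":[-9.2,35.3,0],"spin":0},
    {"fingers":1,"delta_pos":[-9.2,35.3,0],"spin":0},
    {"fingers":1,"delta_pos":[-9.2,35.3,0],"spin":0},
    {"fingers":1,"delta_pos":[0,0,0],"spin":0},
    {"fingers":1,"delta_pos":[0,0,35],"spin":0},
    {"fingers":1,"delta_pos":[0,0,35],"spin":0},
    {"fingers":1,"delta_pos":[0,0,35],"spin":0},
    {"fingers":1,"delta_pos":[0,0,30],"spin":0},
    {"fingers":1,"delta_pos":[0,0,20],"spin":0},
    {"fingers":1,"delta_pos":[0,0,0],"spin":0},
    {"fingers":1,"delta_pos":[0,0,0],"spin":0},
  ],
)

```text
clock: 28.03
position: [0.471, -0.1238, 0.0497]
ee_rot: [[1.0, 0.019, -0.002], [0.019, -1.0, 0.001], [-0.002, -0.001, -1.0]]
wrist_force: [-0.4, 0.7, -0.4]
opening: -0.0002
grip_force: 0.0
```

Push toward the cabinet, rising a little along the arc.

Request:
apply_moves(
  deltas=[
    {"fingers":1,"delta_pos":[10,0,0],"spin":0},
    {"fingers":1,"delta_pos":[8,0,0],"spin":0},
    {"fingers":1,"delta_pos":[4,0,0],"spin":0},
    {"fingers":1,"delta_pos":[4,0,0],"spin":0},
    {"fingers":1,"delta_pos":[3,0,-2],"spin":0},
    {"fingers":1,"delta_pos":[3,0,-2],"spin":0},
    {"fingers":1,"delta_pos":[3,0,-2],"spin":0},
    {"fingers":1,"delta_pos":[3,0,-2],"spin":0},
    {"fingers":1,"delta_pos":[3,0,-2],"spin":0},
    {"fingers":1,"delta_pos":[0,0,0],"spin":0},
  ],
)

```text
clock: 28.87
position: [0.505, -0.1239, 0.06]
ee_rot: [[1.0, 0.02, -0.015], [0.02, -1.0, -0.0], [-0.015, -0.0, -1.0]]
wrist_force: [-23.1, -5.8, 15.7]
opening: -0.0001
grip_force: 12.0
```

```bash
python3 chk.py | grep -E "yel|nn tab"
```

```text
side yel [([339, 174, 14, 14, 143], [345.4, 180.8]), ([329, 189, 11, 10, 63], [333.1, 194.4])]
  yellow shut cap: [[329.9, 193.5], [330.4, 176.4], [330.6, 172.5]] tab shut [356.3 179.8]
  nn tab [(0.63, [349.0, 190.8, 46.4, 46.1]), (0.51, [331.1, 174.5, 82.6, 115.8])]
top yel []
  yellow shut cap: [[358.2, 183.5], [359.6, 179.6], [359.9, 178.7]] tab shut [372.6 198.8]
  nn tab [(0.73, [348.1, 194.2, 8.9, 10.8])]
```

Request:
apply_moves(
  deltas=[
    {"fingers":1,"delta_pos":[0,0,-4],"spin":0},
    {"fingers":1,"delta_pos":[2,0,-3],"spin":0},
    {"fingers":1,"delta_pos":[2.5,0,-2.5],"spin":0},
    {"fingers":1,"delta_pos":[3,0,-2.5],"spin":0},
    {"fingers":1,"delta_pos":[3,0,-2],"spin":0},
    {"fingers":1,"delta_pos":[3,0,-2],"spin":0},
    {"fingers":1,"delta_pos":[3,0,-2],"spin":0},
    {"fingers":1,"delta_pos":[0,0,0],"spin":0},
  ],
)

```text
clock: 29.73
position: [0.528, -0.1233, 0.0793]
ee_rot: [[1.0, 0.018, -0.002], [0.018, -1.0, -0.0], [-0.002, 0.0, -1.0]]
wrist_force: [-5.4, -1.0, 4.6]
opening: -0.0001
grip_force: 3.0
```

```bash
python3 chk.py | grep -E "yel|nn tab"
```

```text
side yel [([328, 170, 11, 14, 119], [333.1, 176.0])]
  yellow shut cap: [[329.9, 193.5], [330.4, 176.4], [330.6, 172.5]] tab shut [356.3 179.8]
  nn tab [(0.83, [347.0, 192.5, 37.7, 44.4]), (0.42, [238.0, 247.2, 23.2, 42.5])]
top yel []
  yellow shut cap: [[358.2, 183.5], [359.6, 179.6], [359.9, 178.7]] tab shut [372.6 198.8]
  nn tab [(0.52, [347.1, 190.4, 8.8, 5.1])]
```

Request:
apply_moves(
  deltas=[
    {"fingers":1,"delta_pos":[3,0,-1],"spin":0},
    {"fingers":1,"delta_pos":[3,0,-1],"spin":0},
    {"fingers":1,"delta_pos":[2,0,0],"spin":0},
    {"fingers":1,"delta_pos":[0,0,0],"spin":0},
  ],
)

```text
clock: 30.27
position: [0.5333, -0.123, 0.0803]
ee_rot: [[1.0, 0.019, -0.008], [0.019, -1.0, 0.0], [-0.007, -0.001, -1.0]]
wrist_force: [-13.4, -0.5, 10.6]
opening: 0.0
grip_force: 6.7
```

```bash
python3 chk.py | grep -E "yel|nn tab"
```

```text
side yel [([328, 170, 9, 13, 87], [331.9, 175.6])]
  yellow shut cap: [[329.9, 193.5], [330.4, 176.4], [330.6, 172.5]] tab shut [356.3 179.8]
  nn tab [(0.88, [344.4, 191.7, 34.3, 42.5])]
top yel []
  yellow shut cap: [[358.2, 183.5], [359.6, 179.6], [359.9, 178.7]] tab shut [372.6 198.8]
  nn tab [(0.62, [446.6, 191.7, 36.2, 23.0])]
```

Request:
apply_moves(
  deltas=[
    {"fingers":1,"delta_pos":[2,0,-1],"spin":0},
    {"fingers":1,"delta_pos":[2,0,-1],"spin":0},
    {"fingers":1,"delta_pos":[2,0,0],"spin":0},
    {"fingers":1,"delta_pos":[0,0,0],"spin":0},
    {"fingers":1,"delta_pos":[0,0,0],"spin":0},
  ],
)

```text
clock: 30.88
position: [0.5332, -0.1228, 0.0805]
ee_rot: [[1.0, 0.019, -0.019], [0.019, -1.0, 0.001], [-0.019, -0.002, -1.0]]
wrist_force: [-26.6, -4.7, 10.9]
opening: 0.0001
grip_force: 13.6
```

Request:
apply_moves(
  deltas=[
    {"fingers":1,"delta_pos":[-6,0,3],"spin":0},
    {"fingers":1,"delta_pos":[-15,0,0],"spin":0},
    {"fingers":1,"delta_pos":[-30,0,0],"spin":0},
    {"fingers":1,"delta_pos":[-35,0,-15],"spin":0},
    {"fingers":1,"delta_pos":[-35,0,-25],"spin":0},
    {"fingers":1,"delta_pos":[-20,0,-25],"spin":0},
    {"fingers":1,"delta_pos":[0,0,0],"spin":0},
    {"fingers":1,"delta_pos":[0,0,0],"spin":0},
  ],
)

```text
clock: 31.55
position: [0.404, -0.1263, 0.1452]
ee_rot: [[1.0, 0.017, 0.005], [0.017, -1.0, -0.003], [0.005, 0.003, -1.0]]
wrist_force: [0.6, -0.4, 0.0]
opening: -0.0
grip_force: 0.0
```

```bash
cat > cmp.py <<'E'
from h import *
import cv2
C=calib()
for n,(x0,x1,y0,y1) in(('side',(318,372,165,205)),('top',(340,402,168,206))):
    a=cv2.imread(f'pics/{n}0.png');b=C[n]['img']
    g=lambda i:cv2.GaussianBlur(i[y0:y1,x0:x1],(0,0),1.2).astype(float)
    d=np.abs(g(a)-g(b)).max(2);ys,xs=np.nonzero(d>45)
    print(n,'diff>45:',len(ys),(xs.mean()+x0,ys.mean()+y0) if len(ys) else '')
    for nm,i in(('then',a),('now',b)):
        hsv=cv2.cvtColor(i,cv2.COLOR_BGR2HSV)
        m=((hsv[...,1]<40)&(hsv[...,2]>200)).astype(np.uint8);m[:y0]=0;m[y1:]=0;m[:,:x0]=0;m[:,x1:]=0
        k,l,s,c=cv2.connectedComponentsWithStats(m);print(nm,[(s[j].tolist(),c[j].round(1).tolist()) for j in range(1,k) if s[j][4]>12])
        m=(hsv[...,0]>22)&(hsv[...,0]<34)&(hsv[...,1]>130)&(hsv[...,2]>80);m[:y0]=0;m[y1:]=0;m[:,:x0]=0;m[:,x1:]=0
        q=np.nonzero(m);print('  yel',len(q[0]),q[1].mean().round(1) if len(q[0]) else '',q[0].mean().round(1) if len(q[0]) else '')
E
python3 cmp.py; python3 chk.py | head -4
```

```text
side diff>45: 279 (np.float64(343.5125448028674), np.float64(177.7706093189964))
then [([339, 175, 25, 15, 129], [352.1, 181.1])]
  yel 88 331.6 175.2
now [([318, 165, 17, 7, 71], [324.8, 166.9]), ([338, 175, 26, 16, 171], [351.6, 181.6]), ([329, 187, 6, 7, 14], [331.6, 189.6])]
  yel 88 331.8 175.8
top diff>45: 165 (np.float64(383.72727272727275), np.float64(180.07878787878786))
then [([341, 168, 61, 17, 387], [368.6, 171.0]), ([361, 189, 22, 15, 171], [372.5, 195.1])]
  yel 3 357.7 186.0
now [([341, 168, 61, 17, 398], [369.2, 171.0]), ([361, 189, 22, 15, 172], [372.5, 195.1])]
  yel 3 357.7 186.0
31.75 [ 0.40340523 -0.12531921  0.14250623]
side red [([122, 222, 10, 7, 55], [126.7, 224.8]), ([227, 227, 19, 17, 276], [236.5, 234.6]), ([232, 252, 15, 12, 131], [239.2, 257.8])]
side yel [([328, 170, 9, 13, 87], [331.8, 175.7])]
side blu [([463, 3, 88, 144, 6652], [505.1, 75.3]), ([371, 137, 10, 10, 76], [376.1, 141.8]), ([422, 213, 47, 19, 347], [445.3, 221.8]), ([43, 394, 13, 6, 53], [49.2, 397.2])]
```

Request:
apply_moves(
  deltas=[
    {"fingers":1,"delta_pos":[11.8,-35.5,-2],"spin":0},
    {"fingers":1,"delta_pos":[11.8,-35.5,-2],"spin":0},
    {"fingers":1,"delta_pos":[11.8,-35.5,0],"spin":0},
    {"fingers":1,"delta_pos":[11.8,-35.5,0],"spin":0},
    {"fingers":1,"delta_pos":[11.8,-35.5,0],"spin":0},
    {"fingers":1,"delta_pos":[11.8,-35.5,0],"spin":0},
    {"fingers":1,"delta_pos":[11.8,-35.5,0],"spin":0},
    {"fingers":1,"delta_pos":[11.8,-35.5,0],"spin":0},
    {"fingers":1,"delta_pos":[0,0,0],"spin":0},
    {"fingers":1,"delta_pos":[0,0,30],"spin":0},
    {"fingers":1,"delta_pos":[0,0,30],"spin":0},
    {"fingers":1,"delta_pos":[0,0,20],"spin":0},
    {"fingers":1,"delta_pos":[0,0,10],"spin":0},
    {"fingers":1,"delta_pos":[0,0,0],"spin":0},
    {"fingers":1,"delta_pos":[0,0,0],"spin":0},
  ],
)

```text
clock: 33.1
position: [0.4924, 0.1599, 0.057]
ee_rot: [[1.0, 0.018, -0.001], [0.018, -1.0, -0.0], [-0.001, 0.0, -1.0]]
wrist_force: [0.1, -0.7, 0.7]
opening: -0.0
grip_force: 0.0
```

```bash
python3 - <<'E'
from h import *
import cv2
C=calib();p=arm.get_obs()['position'];print(p)
c=C['side'];hsv=cv2.cvtColor(c['img'],cv2.COLOR_BGR2HSV)
for nm in('side','top'):
  i=cv2.imread('pics/%s0.png'%nm);h=cv2.cvtColor(i,cv2.COLOR_BGR2HSV)
  m=((h[...,0]>50)&(h[...,0]<75)&(h[...,1]>150)).astype(np.uint8);k,l,s,ce=cv2.connectedComponentsWithStats(m)
  print(nm,[(s[j].tolist(),ce[j].round(1).tolist()) for j in range(1,k) if s[j][4]>10])
  for z in(.055,.06,.065):print(z,proj(C[nm],[[.4935,.160,z]])[0].round(1),proj(C[nm],[[p[0],p[1],z]])[0].round(1))
E
```

```text
[0.49373153 0.16005429 0.05854477]
side [([111, 229, 8, 6, 41], [114.7, 231.4]), ([302, 271, 13, 11, 110], [308.3, 275.8])]
0.055 [309.6 278.9] [309.5 278.8]
0.06 [309.6 277. ] [309.5 277. ]
0.065 [309.6 275.2] [309.5 275.2]
top [([226, 85, 5, 5, 21], [228.0, 87.0])]
0.055 [272.6 225.8] [272.6 225.7]
0.06 [272.3 225.6] [272.3 225.5]
0.065 [272.1 225.4] [272.1 225.3]
```

Request:
apply_moves(
  deltas=[
    {"fingers":1,"delta_pos":[0,2,10],"spin":0},
    {"fingers":1,"delta_pos":[0,0,8],"spin":0},
    {"fingers":1,"delta_pos":[0,0,4],"spin":0},
    {"fingers":1,"delta_pos":[0,0,3],"spin":0},
    {"fingers":1,"delta_pos":[0,0,0],"spin":0},
    {"fingers":1,"delta_pos":[0,0,0],"spin":0},
  ],
)

```text
clock: 33.7
position: [0.4922, 0.1579, 0.0324]
ee_rot: [[1.0, 0.018, -0.001], [0.018, -1.0, -0.0], [-0.001, 0.0, -1.0]]
wrist_force: [-1.5, -1.6, 2.7]
opening: 0.0004
grip_force: 1.6
```

Request:
apply_moves(
  deltas=[
    {"fingers":1,"delta_pos":[0,0,2],"spin":0},
    {"fingers":1,"delta_pos":[0,0,2],"spin":0},
    {"fingers":1,"delta_pos":[0,0,0],"spin":0},
  ],
)

```text
clock: 33.95
position: [0.4924, 0.1579, 0.0295]
ee_rot: [[1.0, 0.018, 0.0], [0.018, -1.0, -0.0], [0.0, 0.0, -1.0]]
wrist_force: [-5.2, -2.3, 12.1]
opening: 0.0003
grip_force: 6.1
```

Request:
apply_moves(
  deltas=[
    {"fingers":1,"delta_pos":[0,0,1],"spin":0},
    {"fingers":1,"delta_pos":[0,0,0],"spin":0},
    {"fingers":1,"delta_pos":[0,0,0],"spin":0},
  ],
)

```text
clock: 34.2
position: [0.4925, 0.1579, 0.0294]
ee_rot: [[1.0, 0.018, 0.001], [0.018, -1.0, -0.0], [0.001, 0.0, -1.0]]
wrist_force: [-7.2, -3.6, 20.0]
opening: 0.0001
grip_force: 10.3
```

Request:
apply_moves(
  deltas=[
    {"fingers":1,"delta_pos":[0,0,-5],"spin":0},
    {"fingers":1,"delta_pos":[0,0,-20],"spin":0},
    {"fingers":1,"delta_pos":[0,0,-35],"spin":0},
    {"fingers":1,"delta_pos":[0,0,-35],"spin":0},
    {"fingers":1,"delta_pos":[-20,0,-20],"spin":0},
    {"fingers":1,"delta_pos":[0,0,0],"spin":0},
    {"fingers":1,"delta_pos":[0,0,0],"spin":0},
  ],
)

```text
clock: 34.78
position: [0.4729, 0.1581, 0.1433]
ee_rot: [[1.0, 0.018, 0.003], [0.018, -1.0, 0.001], [0.003, -0.001, -1.0]]
wrist_force: [0.3, -0.1, -0.6]
opening: 0.0002
grip_force: 0.0
```

```bash
python3 chk.py | grep -E "side|^[0-9]"; python3 cmp.py | grep -A5 top; python3 -c "
from plant import job
print(job.sign_off())"
```

```text
34.8833 [0.47210283 0.15778813 0.14130814]
side red [([122, 221, 10, 8, 56], [126.8, 224.7]), ([227, 227, 19, 17, 270], [236.5, 234.6]), ([232, 252, 15, 12, 131], [239.2, 257.8])]
side yel []
side blu [([463, 0, 177, 173, 22015], [560.5, 80.3]), ([371, 137, 10, 10, 79], [376.0, 141.6]), ([422, 213, 47, 19, 327], [445.2, 221.6]), ([43, 394, 13, 6, 48], [48.9, 397.3])]
top diff>45: 164 (np.float64(383.5975609756098), np.float64(180.1219512195122))
then [([341, 168, 61, 17, 387], [368.6, 171.0]), ([361, 189, 22, 15, 171], [372.5, 195.1])]
  yel 3 357.7 186.0
now [([341, 168, 61, 17, 402], [369.2, 171.1]), ([361, 188, 22, 16, 175], [372.5, 195.0])]
  yel 3 357.7 186.0
the job is handed in; nothing more can be done
None
```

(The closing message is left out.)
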